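# Hang the stone saw's three drive flanges on their slanted hook

### The job

Put the stone saw's three drive flanges away on their slanted hook: the large one first, then the middle one, then the small one, each with its pins (or plain front) facing out. Slide each down the rod and turn it by feel, pressing only lightly, until its slots drop over the pins of the piece behind and it lies flat against that piece; the driver disc at the foot of the hook has been left at an unknown angle. Never push hard with a flange (30 N is too much), let go of each one before fetching the next, and leave the other things on the bench where they are.

Things in the scene. Friction and masses are not known exactly. Their poses are not given: they have to be found in the camera images.
- flange_large: Large drive flange, 69 mm across, 0.26 kg. Steel disc 12 mm thick, 16.5 mm bore, lying front up. Origin: centre of its back (lower) face; z along the bore, out of the front. Three slots (11.5 mm radially, 13 mm around) go right through, 26 mm from the axis, at 0 (+x), 120 and 240 degrees. Three pins (6 mm thick, coned tips) stand 5 mm proud of the front, 21 mm from the axis, at 60, 180, 300 degrees.
- flange_middle: Middle drive flange, 60 mm across, 0.19 kg. Steel disc 12 mm thick, 16.5 mm bore, lying front up. Origin: centre of its back (lower) face; z along the bore, out of the front. Three such slots 21 mm from the axis at 0 (+x), 120, 240 degrees (for the large one's pins); three such pins, 5 mm tall, on the front, 16 mm from the axis, at 60, 180, 300 degrees.
- flange_small: Small drive flange, 50 mm across, 0.13 kg. Steel disc 12 mm thick, 16.5 mm bore, lying front up. Origin: centre of its back (lower) face; z along the bore, out of the front. Three such slots 16 mm from the axis at 0 (+x), 120, 240 degrees (for the middle one's pins); the front is plain, without pins.
- hook: The hook: round steel rod 12.5 mm thick on a low grey stand bolted to a board, leaning 30 degrees from vertical towards the robot. z: along the rod to its nose; y: level; a loose flange sags about 2 mm to -x. Origin: on the rod's axis in the driver's front face, 160 mm over the bench. Backs of seated flanges lie at z = 0 (large), 12 (middle), 24 mm (small); a flange not over the pins behind it rides 5 mm too high on their tips.
- driver (a point): Centre of the face of the driver, a dark steel disc 76 mm across, captive at the rod's foot. It has three pins (6 mm thick, 5 mm tall) 26 mm from the axis, 120 degrees apart, for the large flange's slots. It turns stiffly (0.35 N m) and its angle is NOT reported: feel for it. Sprung: it yields up to 2 mm down the rod, from about 6 N (2 N under hung flanges), 4 N more over the 2 mm, then is hard.
- hook_nose (a point): Tip of the rod's tapered nose, 51 mm along the hook's z from its origin; the last 14 mm taper. Slots clear the pins by about 2.5 mm each way: a flange drops on when within about 6 degrees (large), 7 (middle), 9 (small) of the right angle.
- wood_wedge: Bystander: beech wedge, 34 x 110 x 26 mm, loose on the bench; origin under its centre. To be left where it is.
- stone_chisel: Bystander: steel stone chisel, 41 x 175 x 21 mm, loose on the bench; origin under its centre. To be left where it is.
- tape_measure: Bystander: yellow pocket tape measure, 55 x 85 x 62 mm, loose on the bench; origin under its centre. To be left where it is.
- gouge: Bystander: wood-handled gouge, 197 x 35 x 29 mm, loose on the bench; origin under its centre. To be left where it is.
- sand_block: Bystander: grey rubbing block, 66 x 79 x 30 mm, loose on the bench; origin under its centre. To be left where it is.
- brown_beaker: Bystander: brown plastic beaker, 72 x 72 x 98 mm, loose on the bench; origin under its centre. To be left where it is.
- dust_brush: Bystander: flat dust brush, 102 x 198 x 16 mm, loose on the bench; origin under its centre. To be left where it is.
There are look-alikes about, which are no part of the job. Leave any black or yellow look-alike of the flange_small alone.

How it is judged (in metres and radians):
On the way, in this order (a step that is already met when the one before it is completed fails the run):
1. the large flange hangs fully home on the hook, over the pins behind it, flat against the piece behind, and is let go (z of flange_large in the frame of hook between -0.003 and 0.002 m and x of flange_large in the frame of hook between -0.004 and 0.004 m and y of flange_large in the frame of hook between -0.004 and 0.004 m and angle between the z axis of flange_large and the z axis of hook, either way round below 0.07 rad and contact force between the fingers and flange_large below 0.3 N), for 0.2 s.
2. the middle flange hangs fully home on the hook, over the pins behind it, flat against the piece behind, and is let go, the earlier ones still home (z of flange_large in the frame of hook between -0.003 and 0.002 m and x of flange_large in the frame of hook between -0.004 and 0.004 m and y of flange_large in the frame of hook between -0.004 and 0.004 m and angle between the z axis of each of flange_large, flange_middle and the z axis of hook, either way round below 0.07 rad and z of flange_middle in the frame of hook between 0.009 and 0.014 m and x of flange_middle in the frame of hook between -0.004 and 0.004 m and y of flange_middle in the frame of hook between -0.004 and 0.004 m and contact force between the fingers and flange_middle below 0.3 N), for 0.2 s.
3. the small flange hangs fully home on the hook, over the pins behind it, flat against the piece behind, and is let go, the earlier ones still home (z of flange_large in the frame of hook between -0.003 and 0.002 m and x of flange_large in the frame of hook between -0.004 and 0.004 m and y of flange_large in the frame of hook between -0.004 and 0.004 m and angle between the z axis of each of flange_large, flange_middle, flange_small and the z axis of hook, either way round below 0.07 rad and z of flange_middle in the frame of hook between 0.009 and 0.014 m and x of flange_middle in the frame of hook between -0.004 and 0.004 m and y of flange_middle in the frame of hook between -0.004 and 0.004 m and z of flange_small in the frame of hook between 0.021 and 0.026 m and x of flange_small in the frame of hook between -0.004 and 0.004 m and y of flange_small in the frame of hook between -0.004 and 0.004 m and contact force between the fingers and flange_small below 0.3 N), for 0.2 s.
At the end, for the whole second after the job is handed in: Large, middle and small flange hang on the hook in that order from the driver outwards, fronts out, at rest, each flat against the piece behind: backs at 0, 12 and 24 mm along the rod (+2, -3 mm), within 4 mm of its axis and square to it within 4 degrees (z of flange_large in the frame of hook between -0.003 and 0.002 m and x of flange_large in the frame of hook between -0.004 and 0.004 m and y of flange_large in the frame of hook between -0.004 and 0.004 m and angle between the z axis of each of flange_large, flange_middle, flange_small and the z axis of hook, either way round below 0.07 rad and z of flange_middle in the frame of hook between 0.009 and 0.014 m and x of flange_middle in the frame of hook between -0.004 and 0.004 m and y of flange_middle in the frame of hook between -0.004 and 0.004 m and z of flange_small in the frame of hook between 0.021 and 0.026 m and x of flange_small in the frame of hook between -0.004 and 0.004 m and y of flange_small in the frame of hook between -0.004 and 0.004 m and linear speed of each of flange_large, flange_middle, flange_small below 0.02 m/s); the robot touches nothing.
It fails at once if a flange is pressed against the hook or its driver, or against another flange, with more than 30 N (contact force between any of flange_large, flange_middle, flange_small and hook above 30 N or contact force between any of flange_middle, flange_small and flange_large above 30 N or contact force between flange_small and flange_middle above 30 N).
It fails at once if another thing on the bench is moved more than 30 mm (distance of any of wood_wedge, stone_chisel, tape_measure, gouge, sand_block, brown_beaker, dust_brush from where it was at the start of the episode above 0.03 m).
It also fails if it takes over 72 s, if anything falls off the work surface, if the arm or the gripper's body presses on something with over 40 N, if the wrist force passes 120 N, or if a joint passes its speed limit or range.

### The arm

A 7-joint arm with a two-finger parallel gripper is mounted at the origin on a cart in front of the work surface, level with it; the furniture and walls round the work are solid. World frame = base frame: x ahead of the robot, y to its left, z up, the work surface at z = 0. Lengths are in m, angles in degrees, forces in N, time in s.
With the tool pointing down it reaches from about 0.4 to 0.875 m from the base axis. Payload 4.4 kg.
Tool frame: the origin (TCP) lies at the very end of the fingers, on their centre line; the grasp point (between the pads) lies 19 mm behind it; z points along the fingers, x is the direction in which the jaws open and shut, and the axes are right-handed (so a half turn about z gives the same grasp; the last joint's range is limited). The gripper opens to 85 mm and grips with 20 to 120 N. Pads are 22 mm wide; open, the fingers measure 114 mm over their backs; the gripper's body (76 mm by 85 mm) begins 54 mm behind the grasp point. The pads swing forward as they close: fully open they stand 13 mm farther back than shut.
Start: joints at [65.329, 36.005, 2.206, 86.941, -1.547, 57.084, -1.146], TCP at [0.232, -0.607, 0.231] pointing down, gripper open.
Joint ranges: [-175.42, 175.42], [-21.48, 121.26], [-71.46, 75.88], [10.55, 141.38], [-63.04, 243.04], [13.31, 113.54], [-168.57, 168.57]. Speed limits (degrees/s): [147.25, 147.25, 180, 180, 180, 180, 180].

### API

Orientations are given as [roll, pitch, yaw] about the fixed x, y, z axes, in that order (R = Rz(yaw) Ry(pitch) Rx(roll)).
In Python, from rig import arm, get_image gives the robot as it stands.
- The arm moves only by the tool arm_command, never from a script. Its argument "targets" is one flat list of numbers, 7 for each row, row after row: the shift along the world's x, y, z each as a share of 0.04 m, from -1 to 1, then the turn, a rotation vector about the world's x, y, z each as a share of 4 degrees, from -1 to 1, then the closure, from -1 (fully open) to 1 (shut). A call has 1 to 10 rows; each row shifts and turns the commanded pose from where the row before left it; what a row does not reach is not made up. A row lasts 1/8 s, in which the tool goes at most 62.5 mm and 10.7 degrees, less where a joint would pass 70% of its speed; a pose out of reach is approached as far as the arm can. A call with a number of a shift or a turn outside -1 to 1 is refused whole. A call with a gripper value outside its range is refused whole. The fingers move at their own pace and stop on an object; "newtons" is the grip in N (left out, the last holds). Time passes only in rows, so rows that do not move let the fingers close. It gives the time, the measured TCP pose, the force and the opening at its end, in the units of the state.
- arm.get_obs(): the state, without advancing time (a new reading comes with each control period).
- get_image(name): name is "side" or "top"; returns a dict with "image" (384x512x3 uint8, blue, green, red), "depth" (384x512 float32, m along the optical axis (not along the pixel's ray), 0 where there is no reading), "K" (3x3 intrinsics, pixels), "k1" (the pictures are not rectified: a ray, as slopes to the right and down, at radius r is drawn at 1 + k1 r^2 times it, then the intrinsics apply), "world_from_camera" (4x4, takes a point from camera to world coordinates). Camera axes: x right, y down, z forward; pixel columns grow to the right and rows downward; lengths in m; the calibration is good to about 2 mm. A picture is of the moment at which its call begins.
- arm.sign_off(): hands the job in, once; it reports no verdict.
The state is a dict: "time_s": time; "joints": joint angles; "joint_velocities": joint speeds; "tau": joint torques, N m; "tcp_pos": TCP position; "ee_rot": TCP orientation; "wrist_force": force on the tool from outside, world axes, zero at the start; "moment": the same for the moment, N m; "gripper_width": opening from 0.0 (shut) to 1.0 (fully open).
Only numpy, scipy, OpenCV 4.12 (cv2) and the standard library are available. Lean on these libraries where they do the work, as an engineer would, in place of code of your own. Each camera call takes 0.05 s, during which the arm holds its last target. There are 200 camera calls.

## Working session

There is one attempt and no reset: what is moved stays moved. The work goes in short steps, Python scripts to look and compute and a tool call to move; the robot and the scene stay as the last step left them, time stands still between calls to the robot, and variables do not carry over. Pictures are saved under pics/ and viewed, about 8 in all and at most 12, crops included, and the job is handed in when it is done.

Besides the shell and the picture viewer there is one more tool, called by a JSON object that holds its "fn" and its "kwargs", one argument or row to a line. arm_command: Moves the arm, as the interface text tells. Shift numbers are shares of 0.04 m and turn numbers shares of 4 degrees, none past 1 either way. Its arguments: {"type":"object","properties":{"targets":{"type":"array","items":{"type":"number","minimum":-1,"maximum":1}},"newtons":{"type":"number"}},"required":["targets"]}

```bash
mkdir -p pics; ls; python3 - <<'E'
from rig import arm,get_image
import cv2,numpy as np
print(arm.get_obs())
for n in("top","side"):
    d=get_image(n); cv2.imwrite(f"pics/{n}0.png",d["image"]); np.savez(f"{n}0.npz",**d)
    print(n,d["K"],d["k1"],np.round(d["world_from_camera"],4))
E
```

```text
pics
{'time_s': 0.0, 'joints': array([65.32812061, 36.05849787,  2.20226509, 86.99687538, -1.54557096,
       57.08308026, -1.14697724]), 'joint_velocities': array([ 0.04559514, -0.14392974, -0.01755682,  0.03734748,  0.02628207,
        0.13065399,  0.02322169]), 'tau': array([ 6.64073086e-04, -5.63387024e+01,  1.22672796e+00, -1.93443489e+01,
        1.11374364e-02,  1.03176810e-02, -1.84004040e-05]), 'tcp_pos': array([ 0.23169752, -0.60662956,  0.23038884]), 'ee_rot': array([ 1.79997554e+02,  1.08752566e-01, -6.90982549e+01]), 'wrist_force': array([ 0.33468324, -0.49067367,  0.1754657 ]), 'moment': array([ 0.00530465, -0.04389486, -0.03227701]), 'gripper_width': 0.9988817457365624}
top [[457.57730571   0.         240.31683706]
 [  0.         457.57730571 193.60261889]
 [  0.           0.           1.        ]] -0.18005747144390852 [[-0.0262 -0.9935  0.1106  0.4005]
 [-0.9993  0.023  -0.0305 -0.0309]
 [ 0.0278 -0.1113 -0.9934  1.4216]
 [ 0.      0.      0.      1.    ]]
side [[388.01759681   0.         254.22159954]
 [  0.         388.01759681 187.76892693]
 [  0.           0.           1.        ]] 0.022802709317217208 [[ 0.9986 -0.0028  0.0525  0.4699]
 [-0.0473 -0.4849  0.8733 -1.0999]
 [ 0.0231 -0.8746 -0.4844  0.7413]
 [ 0.      0.      0.      1.    ]]
```

View pics/top0.png

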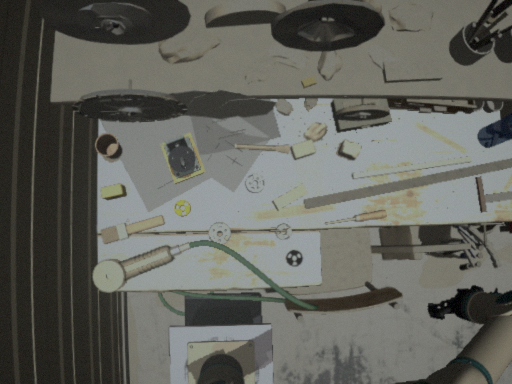

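View pics/side0.png

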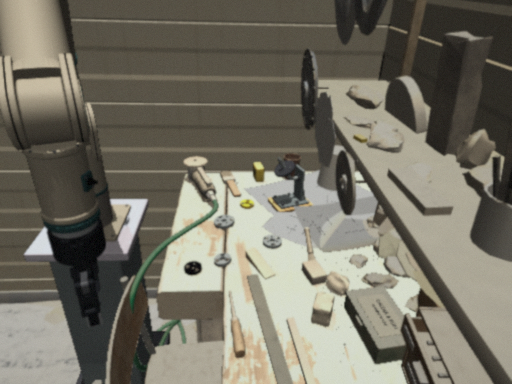

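Top view: grey flanges at about (219,232), (255,184) and (283,231). The look-alikes are yellow at (182,208) and black at (294,258), and the hook is near (181,157). I'll measure these next.

```bash
cat > h.py <<'E'
import numpy as np,cv2
from scipy.spatial.transform import Rotation as R
def load(n): return dict(np.load(n))
def ray(d,u,v):
    K=d["K"];x=(u-K[0,2])/K[0,0];y=(v-K[1,2])/K[1,1];k=float(d["k1"])
    rd=np.hypot(x,y);r=rd
    for _ in range(30): r=rd/(1+k*r*r)
    s=r/rd if rd>0 else 1
    return np.array([x*s,y*s,1.])
def onplane(d,u,v,z):
    W=d["world_from_camera"];q=W[:3,:3]@ray(d,u,v);o=W[:3,3];return o+q*(z-o[2])/q[2]
def pt(d,u,v):
    W=d["world_from_camera"];return W[:3,:3]@(ray(d,u,v)*d["depth"][int(round(v)),int(round(u))])+W[:3,3]
def cloud(d,u0,u1,v0,v1):
    P=[];
    for v in range(v0,v1):
        for u in range(u0,u1):
            if d["depth"][v,u]>0:P.append(np.r_[pt(d,u,v),u,v,d["image"][v,u]])
    return np.array(P)
E
python3 - <<'E'
from h import *
t=load("top0.npz");s=load("side0.npz")
for u,v in((219,232),(255,184),(283,231),(182,208),(294,258),(109,147)):
    P=cloud(t,u-20,u+21,v-20,v+21)
    print(u,v,np.round(onplane(t,u,v,.012),4),"zmed/p99",np.round(np.percentile(P[:,2],[5,50,99]),4))
P=cloud(t,155,208,128,188); 
for z in np.arange(0,.26,.02):
    q=P[(P[:,2]>=z)&(P[:,2]<z+.02)]
    if len(q):print(round(z,2),len(q),np.round(q[:,:2].min(0),3),np.round(q[:,:2].max(0),3),np.round(q[:,3:5].mean(0),1))
def crop(d,a,b,c,e,k):return cv2.resize(d["image"][c:e,a:b],None,fx=k,fy=k,interpolation=cv2.INTER_CUBIC)
a=crop(t,155,315,120,275,5);cv2.imwrite("pics/c1.png",a[:,:800][:600] if 0 else cv2.resize(a,(619,600)))
a=crop(s,180,320,140,280,4);cv2.imwrite("pics/c2.png",a)
E
```

```text
219 232 [ 0.4402 -0.0055  0.012 ] zmed/p99 [-0.009   0.0003  0.0514]
255 184 [ 0.5864 -0.1206  0.012 ] zmed/p99 [-0.0046  0.0011  0.0182]
283 231 [ 0.4381 -0.203   0.012 ] zmed/p99 [-0.0098 -0.0021  0.0159]
182 208 [0.5168 0.1072 0.012 ] zmed/p99 [-0.0048  0.0011  0.0158]
294 258 [ 0.354  -0.2343  0.012 ] zmed/p99 [-0.009  -0.0039  0.0109]
109 147 [0.7155 0.3378 0.012 ] zmed/p99 [-0.308   0.0015  0.0998]
0.0 1656 [0.581 0.026] [0.775 0.192] [180.7 157.9]
0.02 563 [0.597 0.033] [0.767 0.186] [186.9 157.7]
0.04 6 [0.625 0.057] [0.708 0.137] [183.5 153.7]
0.06 11 [0.69  0.088] [0.709 0.138] [178.  145.9]
0.08 21 [0.69  0.088] [0.709 0.14 ] [176.9 144.7]
0.1 37 [0.69  0.087] [0.71  0.139] [176.2 143.6]
0.12 43 [0.615 0.071] [0.708 0.138] [176.1 144.6]
0.14 327 [0.61  0.057] [0.717 0.14 ] [180.9 157.4]
0.16 297 [0.628 0.06 ] [0.681 0.13 ] [179.4 153.2]
0.18 23 [0.621 0.08 ] [0.675 0.122] [181.  158.1]
0.2 7 [0.617 0.081] [0.626 0.087] [182.7 163.6]
```

View pics/c1.png

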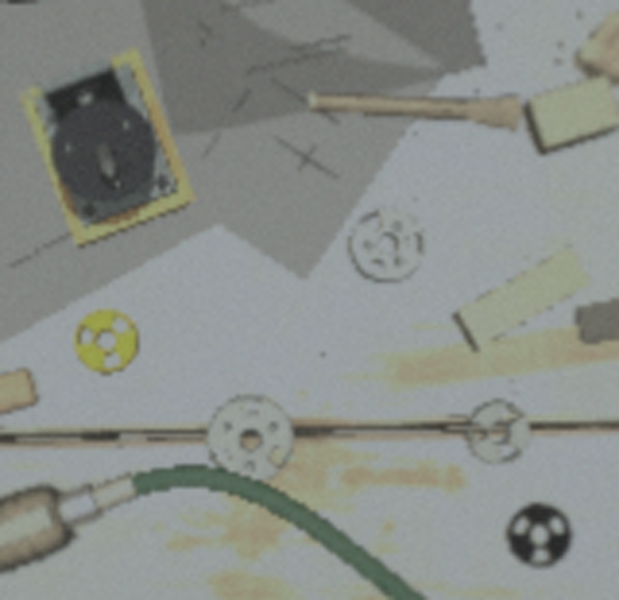

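View pics/c2.png

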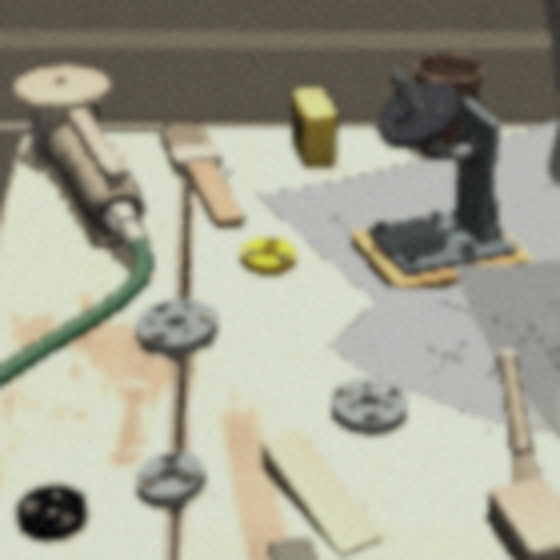

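Crop 1: the large flange is at crop (250,437), the middle at (387,243) and the small, with a plain front, at (497,431). The yellow (107,341) and black (540,535) ones are the look-alikes. The driver disc and its pins are at about (103,150). Next: hook plane fit and flange angles.

```bash
python3 - <<'E'
from h import *
t=load("top0.npz");s=load("side0.npz")
# hook: driver plane fit from both cameras
for nm,d,b in(("top",t,(155,208,128,188)),("side",s,(270,310,150,190))):
    P=cloud(d,*b); q=P[(P[:,2]>.13)&(P[:,2]<.205)&(P[:,0]<.70)]
    X=q[:,:3];rng=np.random.default_rng(0);best=None
    for _ in range(400):
        a=X[rng.choice(len(X),3,0)];n=np.cross(a[1]-a[0],a[2]-a[0]);n/=np.linalg.norm(n)+1e-12
        m=abs((X-a[0])@n)<.002
        if best is None or m.sum()>best.sum():best=m
    Y=X[best];c=Y.mean(0);n=np.linalg.svd(Y-c)[2][2];n*=np.sign(n[2])
    # circle on hull in plane
    e1=np.cross([0,0,1],n);e1/=np.linalg.norm(e1);e2=np.cross(n,e1);uv=np.c_[(Y-c)@e1,(Y-c)@e2]
    (cx,cy),r=cv2.minEnclosingCircle((uv*1000).astype(np.float32))
    o=c+e1*cx/1000+e2*cy/1000
    print(nm,len(X),best.sum(),"c",np.round(c,4),"n",np.round(n,3),"tilt",np.degrees(np.arccos(n[2])),"yaw",np.degrees(np.arctan2(n[1],n[0])),"circ",np.round(o,4),r)
    hi=X[(X-c)@n>.02]; 
    if len(hi): print("rod pts",np.round(hi.mean(0),4),"max z",np.round(X[X[:,2].argmax()],4), "axis pt at o?",np.round(hi.mean(0)-n*((hi.mean(0)-c)@n),4))
tiles=[]
g=lambda d,u,v,r:cv2.resize(d["image"][v-r:v+r,u-r:u+r],(266,266),interpolation=cv2.INTER_CUBIC)
for d,l in((t,[(181,157,18),(219,232,15),(255,184,15)]),(s,[(287,168,18),(224,221,14),(272,241,14)])):
    tiles.append(np.hstack([cv2.convertScaleAbs(g(d,*a),alpha=1.3) for a in l]))
tiles[1][:,:0]
cv2.imwrite("pics/m1.png",np.vstack(tiles))
E
```

```text
top 608 293 c [0.6453 0.0946 0.1606] n [-0.464 -0.16   0.872] tilt 29.366034423337144 yaw -160.98869633440424 circ [0.6442 0.0939 0.1598] 38.34089660644531
rod pts [0.6292 0.0875 0.1934] max z [0.6198 0.0843 0.2049] axis pt at o? [0.6464 0.0935 0.161 ]
side 310 166 c [0.6432 0.0882 0.1601] n [-0.452 -0.16   0.878] tilt 28.639977360227757 yaw -160.50235673506575 circ [0.6409 0.0923 0.1597] 39.546566009521484
rod pts [0.6263 0.0845 0.1895] max z [0.6184 0.0849 0.2021] axis pt at o? [0.6416 0.09   0.1596]
```

View pics/m1.png

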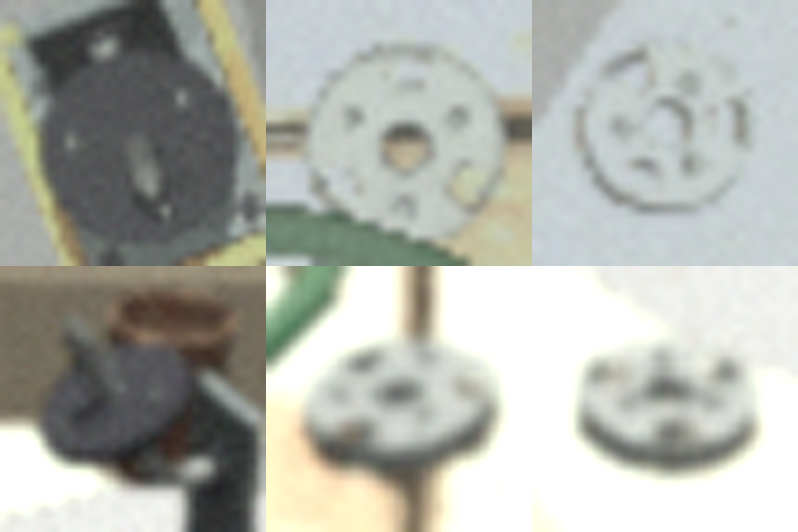

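Tiles: driver pins at (72,143), (182,97) and (168,212). Large flange pins at (352,117), (458,117) and (403,208). Middle flange pins at (690,82), (622,127) and (692,165). I'll convert these to positions and angles, and find the small flange's slots and rims.

```bash
python3 - <<'E'
from h import *
t=load("top0.npz")
n=np.array([-.472*1,-.165,.866]);n/=np.linalg.norm(n);o=np.array([.643,.093,.16])
W=t["world_from_camera"]
def onp(u,v,c,n):
    q=W[:3,:3]@ray(t,u,v);p=W[:3,3];return p+q*((c-p)@n)/(q@n)
hy=np.cross(n,[0,0,1.]);hy/=np.linalg.norm(hy);  # y level
hx=np.cross(hy,n); print("hx",hx,"hy",hy)
ps=[onp(163+x/7.39,139+y/7.39,o+n*.005,n) for x,y in((72,143),(182,97),(168,212))]
def cc(P,e1,e2,c):
    q=np.array([[(p-c)@e1,(p-c)@e2] for p in P]);A=np.c_[2*q,np.ones(3)];s=np.linalg.solve(A,(q**2).sum(1));r=np.hypot(*(q-s[:2]).T)
    a=np.degrees(np.arctan2(*(q-s[:2]).T[::-1]));return s[:2],r,a
s,r,a=cc(ps,hx,hy,o+n*.005);print("driver offs",s,r,"ang",a,a%120, "ctr",o+hx*s[0]+hy*s[1])
ex,ey=np.eye(3)[:2]
for nm,L in(("large",[(204+x/8.87,217+y/8.87) for x,y in((86,117),(192,117),(137,208))]),("mid",[(240+x/8.87,169+y/8.87) for x,y in((158,82),(90,127),(160,165))])):
    P=[onp(u,v,np.array([0,0,.017]),np.array([0,0,1.])) for u,v in L]
    s,r,a=cc(P,ex,ey,np.zeros(3));print(nm,s,r,a,a%120)
for nm,L in(("large",[(204+x/8.87,217+y/8.87) for x,y in((199,187),(144,85),(79,185))]),("mid",[(240+x/8.87,169+y/8.87) for x,y in((96,68),(208,125),(113,170))])):
    P=[onp(u,v,np.array([0,0,.010]),np.array([0,0,1.])) for u,v in L]
    s,r,a=cc(P,ex,ey,np.zeros(3));print(nm,"slots",s,r,a,a%120)
s=load("side0.npz")
g=lambda d,u,v,r:cv2.resize(d["image"][v-r:v+r,u-r:u+r],(390,390),interpolation=cv2.INTER_CUBIC)
cv2.imwrite("pics/m2.png",np.hstack([g(t,283,231,13),g(s,223,260,13)]))
E
```

```text
hx [0.81750359 0.28577986 0.50001775] hy [-0.32999406  0.94398301  0.        ]
driver offs [-0.00140235 -0.00120355] [0.02631255 0.02631255 0.02631255] ang [  60.99132342  -55.95046401 -176.91871755] [60.99132342 64.04953599 63.08128245] ctr [0.64225073 0.09146311 0.1592988 ]
large [ 0.43519841 -0.0075215 ] [0.02102713 0.02102713 0.02102713] [ 59.13126892 -61.88716678 176.85620151] [59.13126892 58.11283322 56.85620151]
mid [ 0.58897194 -0.1218251 ] [0.01653896 0.01653896 0.01653896] [ -28.04651197   92.66482427 -152.74678821] [91.95348803 92.66482427 87.25321179]
large slots [ 0.43322409 -0.00757826] [0.0237049 0.0237049 0.0237049] [-121.01116186   -4.98951079  116.32564219] [118.98883814 115.01048921 116.32564219]
mid slots [ 0.59376688 -0.12471225] [0.02304174 0.02304174 0.02304174] [  45.09241692 -102.12861902  150.35572344] [45.09241692 17.87138098 30.35572344]
```

View pics/m2.png

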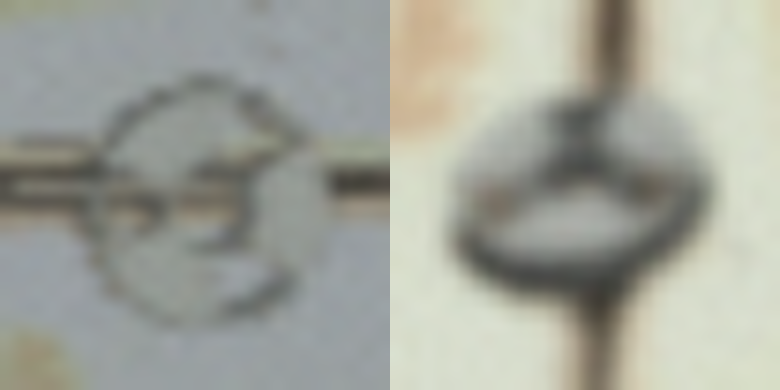

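The pin-circle radii come out at 26.3, 21.0 and 16.5 mm against the true 26, 21 and 16, so the measurements hold. The small flange's slots give an angle of about 83°. Moving to hover over the large flange.

{"fn": "arm_command", "kwargs": {
  "targets": [0.32, 0.94, 0, 0, 0, -0.9, -1, 0.32, 0.94, 0, 0, 0, -0.9, -1, 0.32, 0.94, 0, 0, 0, -0.9, -1, 0.32, 0.94, 0, 0, 0, -0.9, -1, 0.32, 0.94, 0, 0, 0, -0.9, -1, 0.32, 0.94, 0, 0, 0, -0.9, -1, 0.32, 0.94, 0, 0, 0, -0.9, -1, 0.32, 0.94, 0, 0, 0, -0.9, -1, 0.32, 0.94, 0, 0, 0, -0.9, -1, 0.32, 0.94, 0, 0, 0, -0.9, -1]
}}

```text
time_s: 1.35
tcp_pos: [0.3601, -0.2299, 0.2312]
ee_rot: [180.0, 0.0, -105.2]
wrist_force: [0.8, 0.5, -0.2]
gripper_width: 0.997
```

```bash
python3 - <<'E'
from h import *
from rig import arm
t=load("top0.npz");s=load("side0.npz")
# hose: green mask heights, from side and top
for nm,d in(("top",t),("side",s)):
    hsv=cv2.cvtColor(d["image"],cv2.COLOR_BGR2HSV);m=(hsv[...,0]>45)&(hsv[...,0]<90)&(hsv[...,1]>60)
    P=np.array([pt(d,u,v) for v,u in zip(*np.nonzero(m)) if d["depth"][v,u]>0]);P=P[abs(P[:,1])<.13]
    for y in np.arange(-.1,.1,.02):
        q=P[(P[:,1]>=y)&(P[:,1]<y+.02)&(P[:,2]>-.03)&(P[:,0]>.3)]
        if len(q)>3:print(nm,round(y,2),len(q),"x",np.round(np.percentile(q[:,0],[5,95]),3),"zmax",np.round(np.percentile(q[:,2],[50,97]),3))
print(onplane(t,284,231.4,.012))
b=arm.get_obs();print(b["time_s"],b["tcp_pos"],b["ee_rot"],b["joints"])
E
```

```text
side -0.1 19 x [0.337 0.355] zmax [0.051 0.055]
side -0.08 12 x [0.359 0.37 ] zmax [0.049 0.053]
side -0.06 10 x [0.373 0.382] zmax [0.049 0.052]
side -0.04 11 x [0.383 0.393] zmax [0.048 0.051]
side -0.02 7 x [0.395 0.403] zmax [0.047 0.049]
side 0.0 5 x [0.404 0.407] zmax [0.046 0.046]
side 0.04 5 x [0.401 0.408] zmax [0.041 0.045]
[ 0.43679826 -0.20603657  0.012     ]
1.35 [ 0.36011804 -0.22986359  0.23119946] [ 1.79989889e+02  8.66977134e-03 -1.05223479e+02] [ 20.7601312   18.31936274  10.44520744 120.70414444  -4.95382863
  41.37866623 -70.81482902]
```

{"fn": "arm_command", "kwargs": {
  "targets": [0.31, 0.93, -0.4, 0, 0, 0, -1, 0.31, 0.93, -0.4, 0, 0, 0, -1, 0.31, 0.93, -0.4, 0, 0, 0, -1, 0.31, 0.93, -0.4, 0, 0, 0, -1, 0.31, 0.93, -0.4, 0, 0, 0, -1, 0.31, 0.9, -0.4, 0, 0, 0, -1, 0, 0, -0.8, 0, 0, 0, -1, 0, 0, -0.8, 0, 0, 0, -1, 0, 0, -0.8, 0, 0, 0, -1, 0, 0, 0, 0, 0, 0, -1]
}}

```text
time_s: 2.6
tcp_pos: [0.4317, -0.0061, 0.0511]
ee_rot: [179.4, 0.3, -105.2]
wrist_force: [-0.4, 0.4, 0.7]
gripper_width: 1.001
```

```bash
python3 - <<'E'
from h import *
from rig import arm,get_image
s=get_image("side");t=get_image("top")
np.savez("s1.npz",**s);np.savez("t1.npz",**t)
g=lambda d,u,v,r:cv2.resize(d["image"][v-r:v+r,u-r:u+r],(390,390),interpolation=cv2.INTER_CUBIC)
cv2.imwrite("pics/g1.png",np.hstack([g(s,224,215,32),g(t,219,225,32)]))
b=arm.get_obs();print(b["tcp_pos"],b["ee_rot"])
E
```

```text
[ 0.4327941  -0.00622976  0.05248144] [ 179.54383327    0.38739757 -105.08770852]
```

View pics/g1.png

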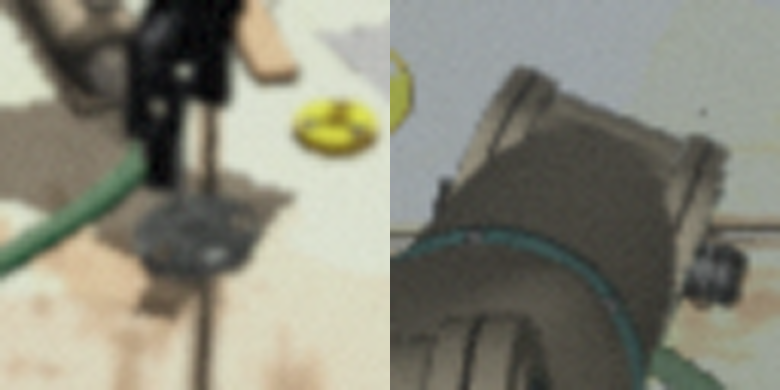

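Side view: the open fingers hang over the large flange at crop (195,235), and the hose passes behind the left finger. The TCP is at 0.052 but 0.039 was commanded, so I'm checking the joints.

```bash
python3 - <<'E'
from rig import arm
b=arm.get_obs();print(b)
E
```

```text
{'time_s': 2.7, 'joints': array([ -8.64400326,  38.86409758,   8.99905172, 128.63169636,
       -25.24177832,  14.5129078 , -82.13439762]), 'joint_velocities': array([ 0.42966719, -1.21444864, -0.38203568, -0.17426872, -0.23683448,
       -0.09672305,  0.84916558]), 'tau': array([ -0.23369359, -43.16708207,   2.52832174,  -4.93819222,
        -0.11399426,   0.05411208,   0.05392526]), 'tcp_pos': array([ 0.4327941 , -0.00622976,  0.05248144]), 'ee_rot': array([ 179.54383327,    0.38739757, -105.08770852]), 'wrist_force': array([ 0.74138364,  0.13088018, -1.28317258]), 'moment': array([0.00439197, 0.00038112, 0.06122914]), 'gripper_width': 0.9985877932004894}
```

J6 is at its lower limit (13.3°) with the tool vertical at this radius. I'll tip the tool 8° towards the base about the jaw axis, which frees J6 and does no harm to a rim grasp.

{"fn": "arm_command", "kwargs": {
  "targets": [0, 0, 0, 0.26, 0.97, 0, -1, 0, 0, 0, 0.26, 0.97, 0, -1, 0, 0, -0.1, 0, 0, 0, -1, 0, 0, -0.1, 0, 0, 0, -1, 0, 0, 0, 0, 0, 0, -1]
}}

```text
time_s: 3.32
tcp_pos: [0.4317, -0.006, 0.0442]
ee_rot: [171.5, 0.4, -105.2]
wrist_force: [0.0, 0.2, -0.1]
gripper_width: 1.0
```

```bash
python3 - <<'E'
from rig import arm
b=arm.get_obs();print(b["joints"],b["tcp_pos"],b["ee_rot"],b["wrist_force"])
E
```

```text
[ -8.61015415  42.13066408  11.74630184 121.90156231 -23.49564736
  26.79057223 -82.45275787] [ 0.43171242 -0.00600364  0.04421067] [ 171.46264054    0.39824471 -105.15954275] [ 0.04629912  0.23013865 -0.1482358 ]
```

{"fn": "arm_command", "kwargs": {
  "targets": [0.08, -0.04, -0.4, 0, 0, 0, -1, 0, 0, -0.3, 0, 0, 0, -1, 0, 0, -0.1, 0, 0, 0, -1, 0, 0, -0.05, 0, 0, 0, -1, 0, 0, -0.05, 0, 0, 0, -1, 0, 0, -0.05, 0, 0, 0, -1, 0, 0, 0, 0, 0, 0, -1]
}}

```text
time_s: 4.2
tcp_pos: [0.436, -0.0077, 0.0063]
ee_rot: [171.5, 0.4, -105.2]
wrist_force: [0.3, -0.5, -1.1]
gripper_width: 0.995
```

{"fn": "arm_command", "kwargs": {
  "targets": [0, 0, -0.05, 0, 0, 0, -1, 0, 0, -0.05, 0, 0, 0, -1, 0, 0, -0.05, 0, 0, 0, -1, 0, 0, -0.05, 0, 0, 0, -1, 0, 0, 0, 0, 0, 0, -1]
}}

```text
time_s: 4.82
tcp_pos: [0.4359, -0.0078, -0.0019]
ee_rot: [171.5, 0.4, -105.2]
wrist_force: [-0.4, 0.2, -0.7]
gripper_width: 0.998
```

No contact at z = -2 mm, so the TCP marks the shut position and the tips are farther back when open. Closing here.

{"fn": "arm_command", "kwargs": {
  "targets": [0, 0, -0.04, 0, 0, 0, -1, 0, 0, 0, 0, 0, 0, 0, 0, 0, 0, 0, 0, 0, 1, 0, 0, 0, 0, 0, 0, 1, 0, 0, 0, 0, 0, 0, 1, 0, 0, 0, 0, 0, 0, 1],
  "newtons": 60
}}

```text
time_s: 5.58
tcp_pos: [0.4361, -0.0076, -0.0026]
ee_rot: [171.5, 0.4, -105.2]
wrist_force: [-0.6, 0.0, 9.0]
gripper_width: 0.768
```

```bash
python3 - <<'E'
from rig import arm
b=arm.get_obs();print(b["tcp_pos"],b["ee_rot"],b["wrist_force"],b["gripper_width"]*85)
E
```

```text
[ 0.43607797 -0.00763881 -0.00256204] [ 171.530012      0.43747489 -105.16448626] [-0.5843798   0.02954552  8.9804306 ] 65.3032127089521
```

```bash
cat > plan.py <<'E'
from h import *
O=np.array([.6428,.0922,.160]);yaw=np.radians(-160.8)
n=np.array([.5*np.cos(yaw),.5*np.sin(yaw),np.sqrt(.75)])
hy=np.cross(n,[0,0,1.]);hy/=np.linalg.norm(hy);hx=np.cross(hy,n);H=np.c_[hx,hy,n]
def Re(e):return R.from_euler("xyz",e,degrees=True)
class G:
    """grasp: tool pose at grasp, flange centre and angle (world) on bench"""
    def __init__(s,p,e,c,th):
        s.Rt=Re(e);s.rel=s.Rt.inv()*R.from_euler("z",th,degrees=True)
        s.off=s.Rt.inv().apply(np.array(c)-np.array(p))
    def tool(s,z,ang,dx=0,dy=0):
        Rf=R.from_matrix(H)*R.from_euler("z",ang,degrees=True)
        T=Rf*s.rel.inv();return O+n*z+hx*dx+hy*dy-T.apply(s.off),T
    def where(s,b):
        T=Re(b["ee_rot"]);f=b["tcp_pos"]+T.apply(s.off);Rf=R.from_matrix(H).inv()*T*s.rel
        return (f-O)@H*1000,Rf.as_euler("zyx",degrees=True),H.T@b["wrist_force"]
    def go(s,b,z,ang,**k):
        p,T=s.tool(z,ang,**k);d=(p-b["tcp_pos"])/.04;w=np.degrees((T*Re(b["ee_rot"]).inv()).as_rotvec())/4
        return np.round(d,2),np.round(w,2)
L=G([.4361,-.0076,-.0026],[171.53,.44,-105.16],[.4357,-.0076,0],-2)
E
python3 - <<'E'
from plan import *
from rig import arm
b=arm.get_obs()
print(np.round(n/.04*.01,3),"per 10mm along rod")
for a in(-57,63,183):print(a,L.tool(.075,a)[0],L.tool(.075,a)[1].as_euler("xyz",degrees=True),L.go(b,.075,a))
E
```

```text
[-0.118 -0.041  0.217] per 10mm along rod
-57 [0.60890897 0.08005094 0.22281495] [-177.33778961   28.48695706 -138.08572935] (array([4.32, 2.19, 5.63]), array([ 4.6 , -6.08, -8.74]))
63 [0.60863261 0.08068553 0.22278476] [-168.11007414  -22.05283481  -24.89198146] (array([4.31, 2.21, 5.63]), array([-3.19, -7.56, 20.53]))
183 [0.60829914 0.08014862 0.222501  ] [141.93908041  -4.67741623 100.16004044] (array([4.31, 2.19, 5.63]), array([ 10.27,   1.28, -37.77]))
```

{"fn": "arm_command", "kwargs": {
  "targets": [0, 0, 0.2, 0, 0, 0, 1, 0.35, 0, 0, 0, 0, 0, 1, 0.35, 0, 0.1, 0, 0, 0, 1, 0.2, 0.24, 1, 0.51, -0.68, -0.97, 1, 0.2, 0.24, 1, 0.51, -0.68, -0.97, 1, 0.2, 0.24, 1, 0.51, -0.68, -0.97, 1, 0.2, 0.24, 1, 0.51, -0.68, -0.97, 1, 0.2, 0.24, 1, 0.51, -0.68, -0.97, 1, 0.66, 0.24, 0.1, 0.51, -0.68, -0.97, 1, 0.66, 0.24, 0.1, 0.51, -0.68, -0.97, 1]
}}

```text
time_s: 6.82
tcp_pos: [0.5583, 0.0597, 0.2178]
ee_rot: [-178.2, 22.0, -130.8]
wrist_force: [-0.6, -0.3, -2.8]
gripper_width: 0.768
```

```bash
cat > st.py <<'E'
import sys
import plan
from plan import *
from rig import arm
b=arm.get_obs();g=getattr(plan,sys.argv[1]);z,a=map(float,sys.argv[2:4])
w=g.where(b)
print(b["time_s"],"J",np.round(b["joints"],1),"W",round(b["gripper_width"],3))
print("hook mm",np.round(w[0],1),"zyx",np.round(w[1],1),"F",np.round(w[2],1),"Mz",round(float(b["moment"]@n),3))
print("go",*g.go(b,z/1000,a))
E
python3 st.py L 75 -57
```

```text
6.825 J [ -5.3  24.7   8.  118.  -43.1  28.5 -92.8] W 0.768
hook mm [-49.4  -2.7  97.9] zyx [-49.3   6.3   1.5] F [-2.  -0.1 -2.1] Mz 0.15
go [1.26 0.51 0.13] [ 1.03 -1.29 -1.92]
```

{"fn": "arm_command", "kwargs": {
  "targets": [0.63, 0.25, 0.06, 0.52, -0.65, -0.96, 1, 0.63, 0.26, 0.07, 0.51, -0.64, -0.96, 1, 0, 0, 0, 0, 0, 0, 1]
}}

```text
time_s: 7.2
tcp_pos: [0.6076, 0.0805, 0.2215]
ee_rot: [-177.5, 28.3, -138.0]
wrist_force: [-0.1, -0.2, -2.1]
gripper_width: 0.766
```

```bash
python3 st.py L 75 -57; python3 - <<'E'
from h import *
from rig import get_image
s=get_image("side");t=get_image("top");np.savez("s2.npz",**s);np.savez("t2.npz",**t)
g=lambda d,u,v,r:cv2.resize(d["image"][v-r:v+r,u-r:u+r],(390,390),interpolation=cv2.INTER_CUBIC)
cv2.imwrite("pics/g2.png",np.hstack([g(s,285,155,32),g(t,182,165,32)]))
E
```

```text
7.2 J [ -2.2  26.3   1.6 117.5 -54.6  20.9 -90.4] W 0.766
hook mm [-1.6  0.8 74.4] zyx [-56.9   0.2   0.1] F [-1.2 -0.2 -1.8] Mz 0.118
go [ 0.03 -0.01  0.03] [-0.   -0.05 -0.04]
```

View pics/g2.png

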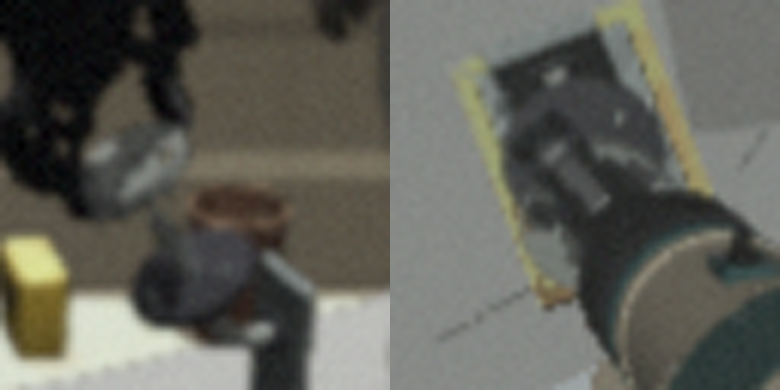

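The flange hangs in line with the rod: the nose is at crop (158,205) and the flange at (135,170) on its extension. Descending over the nose.

{"fn": "arm_command", "kwargs": {
  "targets": [0.16, 0.03, -0.2, 0, -0.05, -0.04, 1, 0.12, 0.04, -0.22, 0, 0, 0, 1, 0.06, 0.02, -0.11, 0, 0, 0, 1, 0.06, 0.02, -0.11, 0, 0, 0, 1, 0.06, 0.02, -0.11, 0, 0, 0, 1, 0, 0, 0, 0, 0, 0, 1]
}}

```text
time_s: 8.05
tcp_pos: [0.6255, 0.0851, 0.1915]
ee_rot: [-177.3, 28.5, -138.1]
wrist_force: [0.6, -0.4, -1.9]
gripper_width: 0.769
```

```bash
python3 st.py L 20 -57
```

```text
8.05 J [  0.3  30.3  -2.7 116.6 -58.5  16.9 -86.4] W 0.769
hook mm [-0.6 -0.7 39.2] zyx [-57.    0.   -0.1] F [-0.6 -0.6 -1.9] Mz 0.116
go [ 0.23  0.1  -0.41] [0.01 0.   0.01]
```

{"fn": "arm_command", "kwargs": {
  "targets": [0.06, 0.02, -0.11, 0, 0, 0, 1, 0.06, 0.02, -0.11, 0, 0, 0, 1, 0.06, 0.02, -0.11, 0, 0, 0, 1, 0.06, 0.03, -0.1, 0, 0, 0, 1, 0, 0, 0, 0, 0, 0, 1]
}}

```text
time_s: 8.68
tcp_pos: [0.6352, 0.0888, 0.1742]
ee_rot: [-177.3, 28.5, -138.1]
wrist_force: [0.3, 0.3, -2.8]
gripper_width: 0.769
```

```bash
python3 st.py L 10 -57; python3 - <<'E'
from plan import *
for a in(-57,63,183):print(a,L.tool(.0,a)[1].apply([0,0,1]))
E
```

```text
8.675 J [  1.5  32.5  -5.1 116.  -60.4  14.7 -84.3] W 0.769
hook mm [-0.3 -0.4 19. ] zyx [-57.    0.   -0.1] F [-1.1  0.2 -2.6] Mz 0.076
go [ 0.11  0.05 -0.19] [0.01 0.   0.01]
-57 [ 0.38557129  0.28370931 -0.87797711]
63 [ 0.4199958   0.03224791 -0.90695292]
183 [ 0.59550585  0.171948   -0.7847335 ]
```

J6 is nearing its 13.3° limit. I'll tilt the flange 3° (inside the bore play) in the direction that opens J6, then lower further. It will lie flat once let go.

{"fn": "arm_command", "kwargs": {
  "targets": [0, 0, 0, 0.29, 0.16, 0.18, 1, 0, 0, 0, 0.29, 0.16, 0.18, 1, 0.06, 0.02, -0.11, 0, 0, 0, 1, 0.06, 0.03, -0.1, 0, 0, 0, 1, 0, 0, 0, 0, 0, 0, 1]
}}

```text
time_s: 9.3
tcp_pos: [0.6402, 0.0906, 0.1658]
ee_rot: [179.8, 29.1, -138.1]
wrist_force: [-1.0, 0.2, -2.1]
gripper_width: 0.771
```

```bash
python3 st.py L 0 -57
```

```text
9.3 J [  3.7  34.4  -6.1 114.1 -59.6  17.9 -83.4] W 0.771
hook mm [ 0.1 -0.4  9.1] zyx [-57.1   0.4   2.9] F [-1.8  0.6 -1.4] Mz 0.158
go [ 0.1   0.04 -0.2 ] [-0.57 -0.31 -0.34]
```

{"fn": "arm_command", "kwargs": {
  "targets": [0.02, 0.01, -0.04, 0, 0, 0, 1, 0.02, 0.01, -0.04, 0, 0, 0, 1, 0, 0, 0, 0, 0, 0, 1]
}}

```text
time_s: 9.68
tcp_pos: [0.6417, 0.0915, 0.163]
ee_rot: [179.8, 29.1, -138.1]
wrist_force: [-0.1, 0.3, -2.6]
gripper_width: 0.77
```

{"fn": "arm_command", "kwargs": {
  "targets": [0.01, 0.01, -0.03, 0, 0, 0, 1, 0, 0, 0, 0, 0, 0, 1]
}}

```text
time_s: 9.93
tcp_pos: [0.6421, 0.0918, 0.1619]
ee_rot: [179.8, 29.1, -138.1]
wrist_force: [-0.3, -0.6, -1.8]
gripper_width: 0.772
```

```bash
python3 st.py L 0 -57
```

```text
9.925 J [  4.   34.9  -6.8 114.  -59.9  17.3 -83.1] W 0.772
hook mm [0.  0.1 4.6] zyx [-57.1   0.4   2.9] F [-1.3 -0.4 -1.3] Mz 0.195
go [ 0.06  0.01 -0.1 ] [-0.57 -0.31 -0.34]
```

{"fn": "arm_command", "kwargs": {
  "targets": [0.01, 0, -0.02, 0, 0, 0, 1, 0.01, 0.01, -0.02, 0, 0, 0, 1, 0, 0, 0, 0, 0, 0, 1]
}}

```text
time_s: 10.3
tcp_pos: [0.643, 0.0918, 0.1606]
ee_rot: [179.8, 29.1, -138.1]
wrist_force: [-0.9, -1.9, 2.3]
gripper_width: 0.772
```

{"fn": "arm_command", "kwargs": {
  "targets": [0.01, 0, -0.02, 0, 0, 0, 1, 0, 0, 0, 0, 0, 0, 1]
}}

```text
time_s: 10.55
tcp_pos: [0.6435, 0.092, 0.1598]
ee_rot: [179.8, 29.1, -138.1]
wrist_force: [-2.8, -2.5, 4.2]
gripper_width: 0.769
```

```bash
python3 st.py L 0 -57
```

```text
10.55 J [  4.3  35.2  -7.2 113.9 -60.   17.  -82.9] W 0.769
hook mm [ 0.2 -0.2  2.2] zyx [-57.1   0.4   2.9] F [-0.9 -1.5  5.4] Mz 0.156
go [ 0.02  0.01 -0.05] [-0.57 -0.3  -0.34]
```

{"fn": "arm_command", "kwargs": {
  "targets": [0, 0, 0, -0.28, -0.15, -0.17, 1, 0, 0, 0, -0.28, -0.15, -0.17, 1, 0.01, 0, -0.02, 0, 0, 0, 1, 0, 0, 0, 0, 0, 0, 1]
}}

```text
time_s: 11.05
tcp_pos: [0.6433, 0.0934, 0.1591]
ee_rot: [-177.4, 28.5, -138.0]
wrist_force: [-2.7, -1.1, 5.8]
gripper_width: 0.773
```

```bash
python3 st.py L 0 -57
```

```text
11.05 J [  2.   34.6  -6.5 115.3 -63.   13.3 -81.4] W 0.773
hook mm [0.  1.3 1.4] zyx [-57.   -0.    0.1] F [ 0.4 -0.2  6.4] Mz 0.087
go [ 0.03 -0.03 -0.03] [-0.02 -0.01 -0.02]
```

{"fn": "arm_command", "kwargs": {
  "targets": [0, 0, 0, 0, 0, 0, 0.2, 0, 0, 0, 0, 0, 0, -1, 0, 0, 0, 0, 0, 0, -1, -0.06, -0.02, 0.11, 0, 0, 0, -1, -0.12, -0.04, 0.22, 0, 0, 0, -1, -0.24, -0.08, 0.43, 0, 0, 0, -1, -0.24, -0.08, 0.43, 0, 0, 0, -1, -0.5, -0.3, 0.43, 0, 0, 0, -1, -1, -0.8, 0, 0, 0, 0, -1, -1, -0.8, 0, 0, 0, 0, -1]
}}

```text
time_s: 12.3
tcp_pos: [0.5161, 0.007, 0.2243]
ee_rot: [-177.3, 28.5, -138.0]
wrist_force: [-0.4, -0.4, 0.4]
gripper_width: 1.002
```

```bash
cat > look.py <<'E'
import sys
from plan import *
from rig import get_image,arm
s=get_image("side");t=get_image("top");k=sys.argv[1];np.savez(f"s{k}.npz",**s);np.savez(f"t{k}.npz",**t)
g=lambda d,u,v,r:cv2.resize(d["image"][v-r:v+r,u-r:u+r],(390,390),interpolation=cv2.INTER_CUBIC)
cv2.imwrite(f"pics/g{k}.png",cv2.convertScaleAbs(np.hstack([g(s,287,168,18),g(t,181,160,18)]),alpha=1.3))
for nm,d,bx in(("top",t,(155,208,128,188)),("side",s,(270,310,150,190))):
    P=cloud(d,*bx);X=(P[:,:3]-O)@H*1000;r=np.hypot(X[:,0],X[:,1])
    m=(r<37)&(r>10)&(abs(X[:,2])<60)
    print(nm,m.sum(),"hook z of disc px, hist:",np.histogram(X[m,2],bins=range(-6,50,2))[0])
b=arm.get_obs();print(b["time_s"],b["tcp_pos"],b["ee_rot"],np.round(b["joints"],1))
E
python3 look.py 3
```

```text
top 500 hook z of disc px, hist: [  7  21  29  21  20  19  30  79 112  87  52  17   3   0   0   0   0   0
   0   0   0   0   0   0   0   0   0]
side 271 hook z of disc px, hist: [ 6 11 21 23 11  9 11 19 51 58 19  6  2  0  0  0  0  0  0  0  0  0  0  0
  0  0  0]
12.4 [0.51326649 0.00233574 0.22325999] [-177.42653822   28.30638191 -138.63058905] [ 15.1  20.5  -6.7 128.8 -60.9  20.1 -73.8]
```

View pics/g3.png

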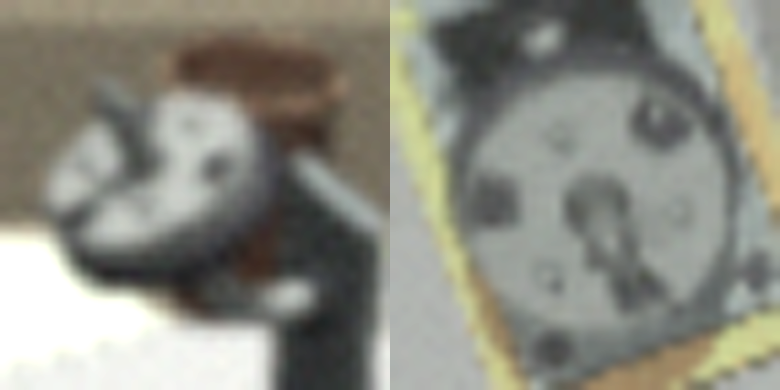

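Top tile: the large flange is home. Driver pins show dark in its slots, and its face peaks at hook z ≈ 11.5 mm. Its pins are at (562,138), (680,212) and (550,278). Now planning the middle one with a deliberate 15° grasp tilt to keep J6 clear of its limit.

```bash
cat > bench.py <<'E'
from plan import *
def pins(d,px,z):
    W=d["world_from_camera"];P=[]
    for u,v in px:
        q=W[:3,:3]@ray(d,u,v);p=W[:3,3];P.append(H.T@(p+q*((O+n*z-p)@n)/(q@n)-O))
    q=np.array(P)[:,:2];s=np.linalg.solve(np.c_[2*q,np.ones(3)],(q**2).sum(1))[:2]
    a=np.degrees(np.arctan2(*(q-s).T[::-1]));return s*1000,np.hypot(*(q-s)[0])*1000,a%120
def options(th,A,tilt,b):
    for sg in(1,-1):
        for k in(-120,0,120):
            zt=-R.from_rotvec(np.radians(tilt)*hy).apply(n); 
            if zt[2]>-n[2]: zt=-R.from_rotvec(-np.radians(tilt)*hy).apply(n)
            x=sg*hy;Th=R.from_matrix(np.c_[x,np.cross(zt,x),zt])
            Fh=R.from_matrix(H)*R.from_euler("z",A+k,degrees=True);Fb=R.from_euler("z",th,degrees=True)
            Tb=Fb*Fh.inv()*Th;rv=np.degrees((Th*Tb.inv()).as_rotvec());r0=np.degrees((Tb*Re(b["ee_rot"]).inv()).as_rotvec())
            print(sg,k,"bench e",np.round(Tb.as_euler("xyz",degrees=True),1),"zt",np.round(Tb.apply([0,0,1]),2),"b>h",np.round(rv/4,1),"now>b",np.round(r0/4,1),"hook e",np.round(Th.as_euler("xyz",degrees=True),1))
E
python3 - <<'E'
from bench import *
from rig import arm
t=load("t3.npz");b=arm.get_obs()
s,r,a=pins(t,[(163+x/10.83,142+y/10.83) for x,y in((172,138),(290,212),(160,278))],.017);print(s,r,a)
options(30.6,a.mean(),15,b)
E
```

```text
[-2.18575245  1.02117501] 21.45422104043392 [4.20574787 7.75686781 6.27362762]
1 -120 bench e [-165.     0.  -125.5] zt [ 0.21 -0.15 -0.97] b>h [  9.1  -1.3 -30.5] now>b [-7.3  2.5  2.4] hook e [165.    0.  109.2]
1 0 bench e [-165.     0.   114.5] zt [-0.24 -0.11 -0.97] b>h [ 2.8 -7.  -1.3] now>b [ -1.8   8.8 -26.7] hook e [165.    0.  109.2]
1 120 bench e [-165.     0.    -5.5] zt [ 0.02  0.26 -0.97] b>h [-5.5 -7.  27.9] now>b [-7.2 -6.3 31.6] hook e [165.    0.  109.2]
-1 -120 bench e [165.    0.   54.5] zt [ 0.21 -0.15 -0.97] b>h [  9.1  -1.3 -30.5] now>b [ 11.2   3.3 -39.1] hook e [-165.     0.   -70.8]
-1 0 bench e [165.   -0.  -65.5] zt [-0.24 -0.11 -0.97] b>h [ 2.8 -7.  -1.3] now>b [-6.4  6.1 18.8] hook e [-165.     0.   -70.8]
-1 120 bench e [165.    0.  174.5] zt [ 0.02  0.26 -0.97] b>h [-5.5 -7.  27.9] now>b [  2.    8.2 -10.3] hook e [-165.     0.   -70.8]
```

{"fn": "arm_command", "kwargs": {
  "targets": [0.1, -0.17, -0.1, -0.34, 0.32, 0.99, -1, 0.1, -0.17, -0.1, -0.34, 0.32, 0.99, -1, 0.1, -0.17, -0.1, -0.34, 0.32, 0.99, -1, 0.1, -0.17, -0.1, -0.34, 0.32, 0.99, -1, 0.1, -0.17, -0.1, -0.34, 0.32, 0.99, -1, 0.1, -0.17, -0.1, -0.34, 0.32, 0.99, -1, 0.1, -0.17, -0.2, -0.34, 0.32, 0.99, -1, 0.1, -0.17, -0.2, -0.34, 0.32, 0.99, -1, 0.1, -0.17, -0.2, -0.34, 0.32, 0.99, -1, 0.1, -0.17, -0.2, -0.34, 0.32, 0.99, -1]
}}

```text
time_s: 13.65
tcp_pos: [0.5576, -0.0606, 0.1678]
ee_rot: [177.8, 10.6, -99.6]
wrist_force: [-0.1, 0.0, 0.3]
gripper_width: 0.999
```

{"fn": "arm_command", "kwargs": {
  "targets": [0.1, -0.17, -0.2, -0.34, 0.32, 0.99, -1, 0.1, -0.17, -0.2, -0.34, 0.32, 0.99, -1, 0.1, -0.17, -0.2, -0.34, 0.32, 0.99, -1, 0.1, -0.17, -0.2, -0.34, 0.32, 0.99, -1, 0.1, -0.17, -0.2, -0.34, 0.32, 0.99, -1, 0.1, -0.17, -0.2, -0.34, 0.32, 0.99, -1, 0.1, -0.17, -0.2, -0.34, 0.32, 0.99, -1, 0.1, -0.17, -0.2, -0.34, 0.32, 0.99, -1, 0.1, -0.17, -0.2, -0.34, 0.32, 0.99, -1]
}}

```text
time_s: 14.78
tcp_pos: [0.5938, -0.1216, 0.0958]
ee_rot: [164.9, 0.1, -65.0]
wrist_force: [0.1, -0.4, 0.7]
gripper_width: 1.0
```

```bash
cat > to.py <<'E'
import sys
from plan import *
from rig import arm
v=list(map(float,sys.argv[1:]));b=arm.get_obs();T=Re(v[3:])
print(b["time_s"],np.round(b["joints"],1),"tcp",np.round(b["tcp_pos"],4),np.round(b["ee_rot"],1))
print("d",np.round((np.array(v[:3])-b["tcp_pos"])/.04,2),"w",np.round(np.degrees((T*Re(b["ee_rot"]).inv()).as_rotvec())/4,2))
E
python3 to.py .587 -.123 0 165 0 -65.5
```

```text
14.775 [ -0.1  48.5   8.7  88.2   1.4  56.7 -59.5] tcp [ 0.5938 -0.1216  0.0958] [ 1.649e+02  1.000e-01 -6.500e+01]
d [-0.17 -0.03 -2.39] w [-0.02 -0.04 -0.13]
```

{"fn": "arm_command", "kwargs": {
  "targets": [-0.17, -0.03, -0.8, -0.02, -0.04, -0.13, -1, 0, 0, -0.8, 0, 0, 0, -1, 0, 0, -0.6, 0, 0, 0, -1, 0, 0, -0.19, 0, 0, 0, -1, 0, 0, 0, 0, 0, 0, -1]
}}

```text
time_s: 15.4
tcp_pos: [0.5866, -0.123, -0.0001]
ee_rot: [165.1, 0.1, -65.6]
wrist_force: [-0.7, -0.2, -0.2]
gripper_width: 1.002
```

```bash
python3 to.py .587 -.123 0 165 0 -65.5
```

```text
15.4 [  0.3  55.7   8.2  90.8   0.9  46.9 -60.5] tcp [ 5.866e-01 -1.230e-01 -1.000e-04] [ 1.651e+02  1.000e-01 -6.560e+01]
d [ 0.01 -0.    0.  ] w [-0.03  0.    0.04]
```

{"fn": "arm_command", "kwargs": {
  "targets": [0, 0, 0, 0, 0, 0, 0, 0, 0, 0, 0, 0, 0, 0.5, 0, 0, 0, 0, 0, 0, 1, 0, 0, 0, 0, 0, 0, 1, 0, 0, 0, 0, 0, 0, 1, 0, 0, 0, 0, 0, 0, 1],
  "newtons": 60
}}

```text
time_s: 16.15
tcp_pos: [0.5873, -0.1228, 0.0017]
ee_rot: [165.2, 0.1, -65.7]
wrist_force: [-0.7, 0.9, 5.2]
gripper_width: 0.667
```

```bash
cat >> plan.py <<'E'
M=G([.5866,-.1230,-.0001],[165.1,.1,-65.6],[.5892,-.1218,0],30.6)
E
python3 st.py M 75 6; python3 - <<'E'
from plan import *
print(M.tool(.075,6)[0])
E
```

```text
16.15 J [  0.4  55.5   8.1  90.7   0.8  46.9 -60.5] W 0.667
hook mm [-183.2 -184.5  -76.9] zyx [11.4 29.9 -0. ] F [2.3 1.1 4.7] Mz -0.209
go [0.44 5.05 5.54] [ 2.8  -6.94 -1.3 ]
[0.60509402 0.07906012 0.22343353]
```

{"fn": "arm_command", "kwargs": {
  "targets": [0, 0, 0.5, 0, 0, 0, 1, 0.05, 0.2, 1, 0.4, -0.99, -0.19, 1, 0.05, 0.2, 1, 0.4, -0.99, -0.19, 1, 0.05, 0.2, 1, 0.4, -0.99, -0.19, 1, 0.05, 0.2, 1, 0.4, -0.99, -0.19, 1, 0.05, 0.2, 1, 0.4, -0.99, -0.19, 1, 0.05, 0.9, 0.05, 0.4, -0.99, -0.19, 1, 0.05, 0.9, 0, 0.4, -0.99, -0.17, 1, 0, 0.9, 0, 0, 0, 0, 1, 0, 0.9, 0, 0, 0, 0, 1]
}}

```text
time_s: 17.4
tcp_pos: [0.5997, 0.0613, 0.2232]
ee_rot: [-165.0, 0.3, -71.0]
wrist_force: [0.5, -0.2, -2.8]
gripper_width: 0.663
```

```bash
sed -i 's/^M=G(.*/M=G([.5873,-.1228,.0017],[165.2,.1,-65.7],[.5892,-.1218,0],30.6)/' plan.py; python3 st.py M 75 6
```

```text
17.4 J [ -8.2  26.6   2.4 109.6  -9.4  29.6 -69.6] W 0.663
hook mm [-10.3 -14.9  78.4] zyx [6.  0.2 0. ] F [-1.1 -0.4 -2.6] Mz -0.02
go [0.13 0.44 0.05] [ 0.01 -0.06 -0.01]
```

{"fn": "arm_command", "kwargs": {
  "targets": [0.1, 0.45, 0.04, 0.01, -0.06, -0.01, 1, 0, 0, 0, 0, 0, 0, 1, 0.12, 0.04, -0.22, 0, 0, 0, 1, 0.12, 0.04, -0.22, 0, 0, 0, 1, 0.06, 0.02, -0.11, 0, 0, 0, 1, 0.06, 0.02, -0.11, 0, 0, 0, 1, 0.06, 0.02, -0.11, 0, 0, 0, 1, 0, 0, 0, 0, 0, 0, 1]
}}

```text
time_s: 18.4
tcp_pos: [0.6211, 0.0847, 0.1922]
ee_rot: [-164.9, 0.2, -70.9]
wrist_force: [-0.9, 0.2, -2.4]
gripper_width: 0.665
```

```bash
python3 st.py M 20 6
```

```text
18.4 J [-10.4  30.7   2.5 108.1  -9.6  26.7 -71.4] W 0.665
hook mm [-1.6  0.2 37.7] zyx [6.1 0.1 0. ] F [-1.8  0.4 -1.7] Mz -0.027
go [ 0.24  0.08 -0.36] [ 0.   -0.01 -0.02]
```

{"fn": "arm_command", "kwargs": {
  "targets": [0.06, 0.02, -0.11, 0, 0, 0, 1, 0.06, 0.03, -0.11, 0, 0, 0, 1, 0.06, 0.03, -0.11, 0, 0, 0, 1, 0.02, 0.01, -0.04, 0, 0, 0, 1, 0, 0, 0, 0, 0, 0, 1]
}}

```text
time_s: 19.02
tcp_pos: [0.6291, 0.0883, 0.1777]
ee_rot: [-164.8, 0.2, -70.9]
wrist_force: [0.5, 0.1, -2.6]
gripper_width: 0.663
```

{"fn": "arm_command", "kwargs": {
  "targets": [0.02, 0.01, -0.04, 0, 0, 0, 1, 0.01, 0, -0.02, 0, 0, 0, 1, 0, 0, 0, 0, 0, 0, 1]
}}

```text
time_s: 19.4
tcp_pos: [0.6303, 0.0887, 0.1754]
ee_rot: [-164.8, 0.2, -70.9]
wrist_force: [-0.8, 0.2, -2.4]
gripper_width: 0.667
```

```bash
python3 st.py M 12 6
```

```text
19.4 J [-10.5  32.7   2.3 107.6  -9.8  25.1 -71.4] W 0.667
hook mm [-1.3  0.9 18.1] zyx [6.1 0.  0. ] F [-1.8  0.4 -1.7] Mz -0.015
go [ 0.11  0.01 -0.12] [ 0.   -0.   -0.02]
```

Expected contact with the pin tips is at 17 mm if misaligned, or about 12 mm if home. Going on in 1 mm steps.

{"fn": "arm_command", "kwargs": {
  "targets": [0.01, 0, -0.02, 0, 0, 0, 1, 0.01, 0, -0.02, 0, 0, 0, 1, 0, 0, 0, 0, 0, 0, 1]
}}

```text
time_s: 19.77
tcp_pos: [0.6311, 0.0887, 0.1737]
ee_rot: [-164.8, 0.2, -70.9]
wrist_force: [-0.1, -0.2, -1.3]
gripper_width: 0.663
```

{"fn": "arm_command", "kwargs": {
  "targets": [0.01, 0, -0.02, 0, 0, 0, 1, 0.01, 0.01, -0.02, 0, 0, 0, 1, 0, 0, 0, 0, 0, 0, 1]
}}

```text
time_s: 20.15
tcp_pos: [0.6319, 0.0891, 0.1721]
ee_rot: [-164.8, 0.2, -70.9]
wrist_force: [-0.2, 0.5, -2.7]
gripper_width: 0.665
```

```bash
python3 st.py M 12 6
```

```text
20.15 J [-10.4  33.1   2.2 107.5  -9.8  24.9 -71.4] W 0.665
hook mm [-1.6  0.8 14.4] zyx [6.1 0.  0. ] F [-1.3  0.5 -2.3] Mz 0.026
go [ 0.07  0.   -0.03] [ 0.   -0.01 -0.02]
```

{"fn": "arm_command", "kwargs": {
  "targets": [0.01, 0, -0.02, 0, 0, 0, 1, 0.01, 0.01, -0.02, 0, 0, 0, 1, 0, 0, 0, 0, 0, 0, 1]
}}

```text
time_s: 20.52
tcp_pos: [0.6325, 0.0893, 0.1708]
ee_rot: [-164.8, 0.2, -71.0]
wrist_force: [-1.8, -0.1, 0.3]
gripper_width: 0.664
```

{"fn": "arm_command", "kwargs": {
  "targets": [0.01, 0, -0.02, 0, 0, 0, 1, 0, 0, 0, 0, 0, 0, 1]
}}

```text
time_s: 20.78
tcp_pos: [0.633, 0.0894, 0.1701]
ee_rot: [-164.8, 0.2, -70.9]
wrist_force: [-4.1, -1.1, 4.1]
gripper_width: 0.664
```

```bash
python3 st.py M 12 6
```

```text
20.775 J [-10.4  33.4   2.2 107.4  -9.8  24.7 -71.3] W 0.664
hook mm [-1.6  0.8 12.1] zyx [6.1 0.  0. ] F [-1.6  0.3  5.7] Mz 0.0
go [ 0.04 -0.01  0.02] [ 0.   -0.01 -0.02]
```

Contact at 12.1 mm, so it's home. Releasing and backing off.

{"fn": "arm_command", "kwargs": {
  "targets": [0, 0, 0, 0, 0, 0, 0.2, 0, 0, 0, 0, 0, 0, -1, 0, 0, 0, 0, 0, 0, -1, 0, 0, 0, 0, 0, 0, -1, -0.06, -0.02, 0.11, 0, 0, 0, -1, -0.12, -0.04, 0.22, 0, 0, 0, -1, -0.24, -0.08, 0.43, 0, 0, 0, -1, -0.35, -0.1, 0.5, 0, 0, 0, -1, -0.8, -1, 0.3, 0, 0, 0, -1, -0.8, -1, 0, 0, 0, 0, -1]
}}

```text
time_s: 22.02
tcp_pos: [0.5381, -0.0009, 0.2346]
ee_rot: [-164.6, 0.1, -70.9]
wrist_force: [1.2, 0.3, -0.3]
gripper_width: 1.002
```

```bash
python3 look.py 4
```

```text
top 512 hook z of disc px, hist: [ 5 13 14 14 14  8 10 27 39 39 24 14 25 55 84 74 29 10  2  1  0  0  0  0
  0  0  0]
side 300 hook z of disc px, hist: [ 9 11 15 21 10  6  7 14 19 18 15 10 10 18 32 46 12  3  1  0  0  0  0  0
  0  0  0]
22.125 [ 0.53446059 -0.00566349  0.23333357] [-1.64942425e+02  1.58108934e-01 -7.14025148e+01] [  1.   20.7  -0.  118.1 -11.2  27.4 -61.2]
```

View pics/g4.png

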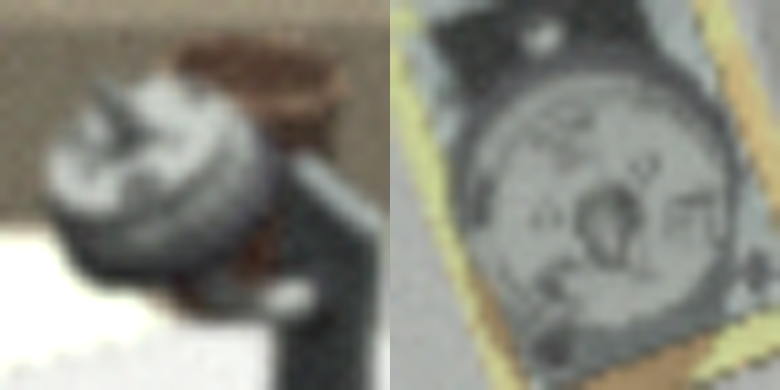

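The middle flange is home: its face peaks at hook z ≈ 23.5 mm. Its pins are at tile (648,165), (547,215) and about (640,270). Planning the small one.

```bash
python3 - <<'E'
from bench import *
from rig import arm
t=load("t4.npz");b=arm.get_obs()
print(pins(t,[(163+x/10.83,142+y/10.83) for x,y in((258,165),(157,215),(250,270))],.029))
options(83,66,15,b)
E
```

```text
(array([-0.98258763, -2.33776604]), np.float64(16.282228547839452), array([65.30507829, 67.50121675, 66.89105946]))
1 -120 bench e [-165.    0. -133.] zt [ 0.19 -0.18 -0.97] b>h [  8.8  -1.8 -28.7] now>b [ -0.    0.  -15.4] hook e [165.    0.  109.2]
1 0 bench e [-165.   -0.  107.] zt [-0.25 -0.08 -0.97] b>h [ 2.3 -7.1  0.5] now>b [-0.  -0.1 44.6] hook e [165.    0.  109.2]
1 120 bench e [-165.    0.  -13.] zt [ 0.06  0.25 -0.97] b>h [-6.1 -6.8 29.7] now>b [-0.  -0.  14.6] hook e [165.    0.  109.2]
-1 -120 bench e [165.   0.  47.] zt [ 0.19 -0.18 -0.97] b>h [  8.8  -1.8 -28.7] now>b [-8.8  1.9 28.8] hook e [-165.     0.   -70.8]
-1 0 bench e [165.   0. -73.] zt [-0.25 -0.08 -0.97] b>h [ 2.3 -7.1  0.5] now>b [-2.3  7.1 -0.4] hook e [-165.     0.   -70.8]
-1 120 bench e [165.  -0. 167.] zt [ 0.06  0.25 -0.97] b>h [-6.1 -6.8 29.7] now>b [  6.1   6.8 -29.6] hook e [-165.     0.   -70.8]
```

{"fn": "arm_command", "kwargs": {
  "targets": [-0.31, -0.63, -0.48, -0.29, 0.89, -0.05, -1, -0.31, -0.63, -0.48, -0.29, 0.89, -0.05, -1, -0.31, -0.63, -0.48, -0.29, 0.89, -0.05, -1, -0.31, -0.63, -0.48, -0.29, 0.89, -0.05, -1, -0.31, -0.63, -0.48, -0.29, 0.89, -0.05, -1, -0.31, -0.63, -0.48, -0.29, 0.89, -0.05, -1, -0.31, -0.63, -0.48, -0.29, 0.89, -0.05, -1, -0.31, -0.63, -0.48, -0.29, 0.89, -0.05, -1, 0, 0, 0, 0, 0, 0, -1]
}}

```text
time_s: 23.25
tcp_pos: [0.4382, -0.2031, 0.0767]
ee_rot: [164.9, 0.3, -72.8]
wrist_force: [0.3, 0.1, 0.2]
gripper_width: 0.999
```

```bash
python3 to.py .4348 -.2068 .002 165 0 -73
```

```text
23.25 [  8.7  42.6  11.1 110.1   1.3  40.4 -56.1] tcp [ 0.4382 -0.2031  0.0767] [164.9   0.3 -72.8]
d [-0.08 -0.09 -1.87] w [-0.07 -0.04 -0.05]
```

{"fn": "arm_command", "kwargs": {
  "targets": [-0.08, -0.09, -0.6, -0.07, -0.04, -0.05, -1, 0, 0, -0.7, 0, 0, 0, -1, 0, 0, -0.57, 0, 0, 0, -1, 0, 0, 0, 0, 0, 0, -1, 0, 0, 0, 0, 0, 0, 0, 0, 0, 0, 0, 0, 0, 0.5, 0, 0, 0, 0, 0, 0, 1, 0, 0, 0, 0, 0, 0, 1, 0, 0, 0, 0, 0, 0, 1, 0, 0, 0, 0, 0, 0, 1],
  "newtons": 60
}}

```text
time_s: 24.5
tcp_pos: [0.437, -0.2056, 0.0055]
ee_rot: [165.4, -0.1, -72.9]
wrist_force: [-0.4, 1.3, 8.5]
gripper_width: 0.535
```

```bash
python3 to.py .4348 -.2068 .002 165 0 -73; python3 - <<'E'
from rig import arm
print(arm.get_obs()["wrist_force"])
E
```

```text
24.5 [  9.5  49.5  10.3 111.6   0.8  31.5 -56.6] tcp [ 0.437  -0.2056  0.0055] [ 1.654e+02 -1.000e-01 -7.290e+01]
d [-0.05 -0.03 -0.09] w [-0.01  0.11 -0.02]
[-0.39067796  1.33069529  8.54126157]
```

```bash
cat >> plan.py <<'E'
S=G([.437,-.2056,.0055],[165.4,-.1,-72.9],[.4363,-.2063,0],83)
E
python3 st.py S 85 66.5
```

```text
24.5 J [  9.5  49.5  10.3 111.6   0.8  31.5 -56.6] W 0.535
hook mm [-333.9 -214.     8. ] zyx [63.8 30.   0. ] F [4.3 1.4 7.4] Mz -0.096
go [4.09 7.09 5.83] [ 2.3  -7.14  0.66]
```

{"fn": "arm_command", "kwargs": {
  "targets": [0, 0, 0.5, 0, 0, 0, 1, 0.4, 0.6, 0.76, 0.29, -0.89, 0.08, 1, 0.4, 0.6, 0.76, 0.29, -0.89, 0.08, 1, 0.4, 0.6, 0.76, 0.29, -0.89, 0.08, 1, 0.4, 0.6, 0.76, 0.29, -0.89, 0.08, 1, 0.4, 0.6, 0.76, 0.29, -0.89, 0.08, 1, 0.4, 0.6, 0.76, 0.29, -0.89, 0.08, 1, 0.4, 0.6, 0.76, 0.29, -0.89, 0.08, 1, 0.5, 1, 0, 0.29, -0.89, 0.08, 1, 0.4, 1, 0, 0, 0, 0, 1]
}}

```text
time_s: 25.75
tcp_pos: [0.583, 0.0423, 0.2383]
ee_rot: [-164.7, -0.2, -70.5]
wrist_force: [1.4, -0.7, -1.0]
gripper_width: 0.535
```

```bash
python3 st.py S 80 66.5
```

```text
25.75 J [ -5.7  23.9   1.4 111.5  -8.6  30.1 -68. ] W 0.535
hook mm [-24.9 -27.9  98.8] zyx [66.3  0.1  0.1] F [ 0.4 -1.1 -1.4] Mz -0.028
go [ 0.5   0.91 -0.1 ] [-0.04 -0.04  0.04]
```

{"fn": "arm_command", "kwargs": {
  "targets": [0.24, 0.45, -0.06, -0.04, -0.04, 0.04, 1, 0.24, 0.45, -0.06, 0, 0, 0, 1, 0, 0, 0, 0, 0, 0, 1, 0.12, 0.04, -0.22, 0, 0, 0, 1, 0.06, 0.02, -0.11, 0, 0, 0, 1, 0, 0, 0, 0, 0, 0, 1]
}}

```text
time_s: 26.5
tcp_pos: [0.61, 0.0801, 0.218]
ee_rot: [-164.7, -0.4, -70.3]
wrist_force: [1.0, 0.1, -0.8]
gripper_width: 0.532
```

```bash
python3 st.py S 40 66.5; python3 look.py 5
```

```text
26.5 J [-10.4  27.7   2.5 108.6  -7.8  28.9 -72.2] W 0.532
hook mm [-2.1 -1.1 62.2] zyx [66.5  0.1  0. ] F [ 0.5 -0.2 -1.2] Mz 0.023
go [ 0.3   0.13 -0.45] [ 0.01 -0.03 -0.01]
top 204 hook z of disc px, hist: [ 3 11 17 15 10 10  7 15 21 16 10  4  4 30 17  8  2  0  0  0  0  0  0  0
  0  0  0]
side 299 hook z of disc px, hist: [ 5  7 18 14 13  7 13  9 16 17 18 12 12 19 33 40 18  0  0  1  0  0  0  0
  0  0  0]
26.6 [0.61023572 0.08046334 0.21853321] [-164.67557237   -0.38799177  -70.24965474] [-10.4  27.7   2.5 108.5  -7.8  28.9 -72.2]
```

View pics/g5.png

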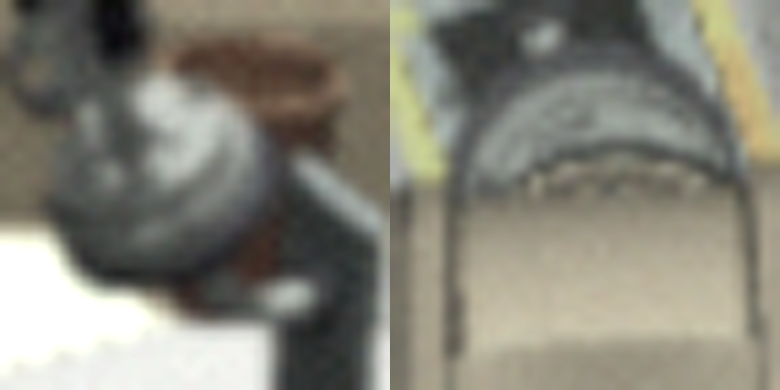

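{"fn": "arm_command", "kwargs": {
  "targets": [0.07, 0.05, -0.1, 0.01, -0.03, -0.01, 1, 0.06, 0.02, -0.11, 0, 0, 0, 1, 0.06, 0.02, -0.11, 0, 0, 0, 1, 0.06, 0.02, -0.11, 0, 0, 0, 1, 0, 0, 0, 0, 0, 0, 1]
}}

```text
time_s: 27.22
tcp_pos: [0.6202, 0.0855, 0.2009]
ee_rot: [-164.6, -0.4, -70.2]
wrist_force: [-0.4, -0.4, -1.5]
gripper_width: 0.528
```

```bash
python3 st.py S 32 66.5
```

```text
27.225 J [-10.6  29.8   2.3 108.1  -8.1  27.1 -72.2] W 0.528
hook mm [-0.8  0.6 41.6] zyx [66.6 -0.   0.1] F [-1.2 -0.3 -1. ] Mz -0.022
go [ 0.14  0.03 -0.2 ] [-0.    0.01 -0.02]
```

{"fn": "arm_command", "kwargs": {
  "targets": [0.06, 0.02, -0.11, 0, 0, 0, 1, 0.05, 0.01, -0.09, 0, 0, 0, 1, 0.02, 0, -0.04, 0, 0, 0, 1, 0, 0, 0, 0, 0, 0, 1]
}}

```text
time_s: 27.72
tcp_pos: [0.6255, 0.0866, 0.1917]
ee_rot: [-164.5, -0.4, -70.2]
wrist_force: [-0.7, 0.0, -1.3]
gripper_width: 0.537
```

{"fn": "arm_command", "kwargs": {
  "targets": [0.01, 0, -0.02, 0, 0, 0, 1, 0.01, 0, -0.02, 0, 0, 0, 1, 0, 0, 0, 0, 0, 0, 1]
}}

```text
time_s: 28.1
tcp_pos: [0.6264, 0.0868, 0.1904]
ee_rot: [-164.5, -0.4, -70.2]
wrist_force: [0.5, -0.1, -0.4]
gripper_width: 0.533
```

```bash
python3 st.py S 24 66.5
```

```text
28.1 J [-10.4  31.1   2.1 107.8  -8.2  26.1 -72.1] W 0.533
hook mm [-0.6 -0.2 29.4] zyx [66.6 -0.1  0. ] F [ 0.1 -0.2 -0.6] Mz -0.064
go [ 0.08  0.03 -0.11] [-0.01  0.02 -0.02]
```

{"fn": "arm_command", "kwargs": {
  "targets": [0.01, 0.01, -0.02, 0, 0, 0, 1, 0.01, 0, -0.02, 0, 0, 0, 1, 0, 0, 0, 0, 0, 0, 1]
}}

```text
time_s: 28.48
tcp_pos: [0.6276, 0.0872, 0.1892]
ee_rot: [-164.5, -0.4, -70.2]
wrist_force: [-0.6, -0.1, 3.2]
gripper_width: 0.53
```

{"fn": "arm_command", "kwargs": {
  "targets": [0.01, 0, -0.02, 0, 0, 0, 1, 0.01, 0, -0.02, 0, 0, 0, 1, 0, 0, 0, 0, 0, 0, 1]
}}

```text
time_s: 28.85
tcp_pos: [0.6286, 0.0875, 0.1878]
ee_rot: [-164.4, -0.4, -70.2]
wrist_force: [-1.7, 0.3, 6.7]
gripper_width: 0.53
```

```bash
python3 st.py S 24 66.5
```

```text
28.85 J [-10.4  31.4   2.  107.7  -8.3  25.8 -72.1] W 0.53
hook mm [ 0.1 -0.2 26.1] zyx [66.6 -0.2  0.1] F [2.1 0.8 6.5] Mz -0.03
go [ 0.02  0.01 -0.05] [-0.02  0.04 -0.03]
```

Contact starts at 28.5 mm, so it's riding on the pin tips. Feeling for it: first a small shift towards the sag side (-x), then turns.

{"fn": "arm_command", "kwargs": {
  "targets": [-0.03, -0.01, -0.02, 0, 0, 0, 1, -0.01, 0, 0.01, 0, 0, 0, 1, 0, 0, 0, 0, 0, 0, 1]
}}

```text
time_s: 29.22
tcp_pos: [0.6276, 0.087, 0.1877]
ee_rot: [-164.3, -0.4, -70.2]
wrist_force: [0.1, 0.6, 6.4]
gripper_width: 0.532
```

```bash
python3 st.py S 24 66.5
```

```text
29.225 J [-10.4  31.3   2.  107.9  -8.3  25.5 -72. ] W 0.532
hook mm [-0.9 -0.4 26.6] zyx [66.6 -0.3  0. ] F [3.5 0.6 5.3] Mz -0.084
go [ 0.05  0.03 -0.04] [-0.01  0.06 -0.02]
```

{"fn": "arm_command", "kwargs": {
  "targets": [0, 0, 0, -0.24, -0.08, 0.43, 1, 0, 0, 0, -0.24, -0.08, 0.43, 1, 0, 0, 0, 0, 0, 0, 1]
}}

```text
time_s: 29.6
tcp_pos: [0.627, 0.0874, 0.1874]
ee_rot: [-164.5, -2.4, -66.8]
wrist_force: [-0.9, 0.3, 4.5]
gripper_width: 0.53
```

```bash
python3 st.py S 24 66.5
```

```text
29.6 J [-11.4  31.3   2.4 108.2  -6.2  25.1 -70.7] W 0.53
hook mm [-1.5  0.1 26.5] zyx [70.6 -0.2  0. ] F [1.6 0.6 4.3] Mz -0.109
go [ 0.06  0.02 -0.03] [ 0.47  0.2  -0.9 ]
```

{"fn": "arm_command", "kwargs": {
  "targets": [0, 0, 0, -0.24, -0.08, 0.43, 1, 0, 0, 0, -0.24, -0.08, 0.43, 1, 0, 0, 0, 0, 0, 0, 1]
}}

```text
time_s: 29.98
tcp_pos: [0.6266, 0.0877, 0.1872]
ee_rot: [-164.8, -4.4, -63.3]
wrist_force: [-0.7, 1.9, 5.0]
gripper_width: 0.533
```

```bash
python3 st.py S 24 66.5
```

```text
29.975 J [-12.3  31.2   2.8 108.5  -4.1  24.6 -69.3] W 0.533
hook mm [-1.7  0.5 26.4] zyx [74.6 -0.1  0. ] F [2.4 2.1 4.4] Mz -0.125
go [ 0.07  0.01 -0.03] [ 0.94  0.35 -1.76]
```

{"fn": "arm_command", "kwargs": {
  "targets": [0, 0, 0, 0.47, 0.16, -0.87, 1, 0, 0, 0, 0.47, 0.16, -0.87, 1, 0, 0, 0, 0.47, 0.16, -0.87, 1, 0, 0, 0, 0, 0, 0, 1]
}}

```text
time_s: 30.48
tcp_pos: [0.6268, 0.0871, 0.187]
ee_rot: [-164.5, 1.7, -74.0]
wrist_force: [-1.7, 2.8, 5.0]
gripper_width: 0.535
```

```bash
python3 st.py S 24 66.5
```

```text
30.475 J [ -9.6  31.5   1.7 107.7 -10.4  26.  -73.7] W 0.535
hook mm [-1.9  0.  26.3] zyx [62.3 -0.1 -0.1] F [1.9 3.2 4.7] Mz -0.189
go [ 0.07  0.02 -0.03] [-0.49 -0.14  0.91]
```

{"fn": "arm_command", "kwargs": {
  "targets": [0, 0, 0, 0.24, 0.08, -0.43, 1, 0, 0, 0, 0.24, 0.08, -0.43, 1, 0, 0, 0, 0, 0, 0, 1]
}}

```text
time_s: 30.85
tcp_pos: [0.6267, 0.087, 0.1869]
ee_rot: [-164.7, 3.6, -77.3]
wrist_force: [-0.2, 3.6, 4.5]
gripper_width: 0.532
```

```bash
python3 st.py S 24 66.5
```

```text
30.85 J [ -8.7  31.6   1.3 107.6 -12.4  26.4 -75. ] W 0.532
hook mm [-2.1  0.1 26.2] zyx [58.4 -0.1 -0. ] F [3.1 3.5 3.4] Mz -0.072
go [ 0.07  0.03 -0.02] [-0.96 -0.3   1.75]
```

```bash
python3 - <<'E'
from h import *
def proj(d,p):
    W=d["world_from_camera"];q=W[:3,:3].T@(np.array(p)-W[:3,3]);x,y=q[0]/q[2],q[1]/q[2];f=1+float(d["k1"])*(x*x+y*y)
    return d["K"][0,0]*x*f+d["K"][0,2],d["K"][1,1]*y*f+d["K"][1,2]
def prof(ds,c,r,z):
    out=[]
    for a in range(0,360,5):
        v=[]
        for rr in(r-3,r,r+3):
            p=[c[0]+rr/1e3*np.cos(np.radians(a)),c[1]+rr/1e3*np.sin(np.radians(a)),z]
            for d in ds:
                u,w=proj(d,p);v.append(cv2.getRectSubPix(d["image"].astype(np.float32),(1,1),(float(u),float(w)))[0,0])
        out.append(np.mean(v,0))
    return np.array(out)
T=[load(f"t{k}.npz") for k in("2","3","4")]+[load("top0.npz")];Sd=[load(f"s{k}.npz") for k in("3","4")]+[load("side0.npz")]
A=np.radians(np.arange(0,360,5))
for nm,c,r,ts,ss in(("large",(.4352,-.0075),26,T[3:],Sd[2:]),("mid",(.589,-.1218),21,[T[0],T[1],T[3]],[Sd[0],Sd[2]]),("small",(.4363,-.2063),16,T,Sd)):
  for cam,ds in(("top",ts),("side",ss)):
    for z in(.012,.008):
        q=prof(ds,c,r,z);m=np.linalg.norm(q-np.median(q,0),axis=1);h=(m*np.exp(-3j*A)).sum()
        print(nm,cam,z,"phase",round(np.degrees(-np.angle(h))/3%120,1),"amp",round(abs(h)/m.sum(),2))
    if nm=="small":
        print((q.mean(1)).astype(int).tolist())
E
```

```text
large top 0.012 phase 38.3 amp 0.15
large top 0.008 phase 38.9 amp 0.15
large side 0.012 phase 4.6 amp 0.35
large side 0.008 phase 108.6 amp 0.09
mid top 0.012 phase 36.5 amp 0.05
mid top 0.008 phase 72.7 amp 0.02
mid side 0.012 phase 30.3 amp 0.51
mid side 0.008 phase 31.4 amp 0.38
small top 0.012 phase 84.7 amp 0.45
small top 0.008 phase 83.5 amp 0.43
[140, 139, 139, 139, 140, 141, 141, 141, 141, 141, 140, 136, 129, 122, 117, 107, 95, 96, 106, 112, 116, 119, 127, 133, 137, 139, 141, 142, 143, 143, 142, 141, 140, 139, 139, 139, 139, 141, 143, 143, 142, 139, 138, 137, 133, 134, 136, 141, 145, 147, 149, 149, 149, 149, 149, 149, 149, 148, 147, 144, 139, 129, 119, 116, 119, 123, 129, 136, 139, 143, 143, 141]
small side 0.012 phase 95.0 amp 0.24
small side 0.008 phase 106.3 amp 0.27
[103, 108, 112, 116, 122, 128, 133, 138, 140, 142, 143, 142, 140, 136, 129, 120, 109, 97, 93, 90, 95, 103, 113, 124, 132, 139, 142, 145, 146, 147, 145, 143, 141, 137, 131, 125, 120, 117, 114, 113, 116, 120, 126, 133, 142, 147, 151, 153, 153, 152, 150, 149, 147, 146, 144, 143, 142, 140, 138, 135, 132, 129, 125, 122, 118, 116, 112, 108, 105, 104, 103, 103]
```

{"fn": "arm_command", "kwargs": {
  "targets": [0.01, 0.03, 0.01, 0, 0, 0, 1, 0, 0, 0, 0.24, 0.08, -0.43, 1, 0, 0, 0, 0.24, 0.08, -0.43, 1, 0, 0, 0, 0, 0, 0, 1]
}}

```text
time_s: 31.35
tcp_pos: [0.6266, 0.0872, 0.1868]
ee_rot: [-165.0, 5.6, -80.8]
wrist_force: [0.4, -1.0, 4.1]
gripper_width: 0.53
```

```bash
python3 st.py S 24 66.5
```

```text
31.35 J [ -7.9  31.7   1.  107.5 -14.5  26.8 -76.5] W 0.53
hook mm [-2.2  0.4 26.2] zyx [54.5 -0.1 -0.1] F [ 2.1 -1.1  3.5] Mz 0.013
go [ 0.07  0.02 -0.02] [-1.42 -0.48  2.61]
```

{"fn": "arm_command", "kwargs": {
  "targets": [0, 0, 0, 0.24, 0.08, -0.43, 1, 0, 0, 0, 0.24, 0.08, -0.43, 1, 0, 0, 0, 0, 0, 0, 1]
}}

```text
time_s: 31.72
tcp_pos: [0.6265, 0.0874, 0.1868]
ee_rot: [-165.4, 7.5, -84.3]
wrist_force: [-2.7, -1.0, 2.6]
gripper_width: 0.532
```

```bash
python3 st.py S 24 66.5
```

```text
31.725 J [ -7.   31.7   0.6 107.5 -16.6  27.  -77.9] W 0.532
hook mm [-2.3  0.7 26.2] zyx [50.5 -0.1 -0. ] F [-1.2 -0.1  3.7] Mz 0.12
go [ 0.07  0.01 -0.02] [-1.89 -0.64  3.47]
```

Rotating from 50° to 74° didn't drop it. The middle flange's pin circle measured y ≈ -2.3 mm and the small sits at y ≈ +0.7, so it is probably off sideways. Lifting slightly, moving to -y, and turning back.

{"fn": "arm_command", "kwargs": {
  "targets": [-0.02, -0.01, 0.03, 0, 0, 0, 1, 0.02, -0.06, 0, -0.47, -0.16, 0.87, 1, 0, 0, 0, -0.47, -0.16, 0.87, 1, 0, 0, 0, 0, 0, 0, 1, 0.02, 0.01, -0.03, 0, 0, 0, 1, 0, 0, 0, 0, 0, 0, 1]
}}

```text
time_s: 32.48
tcp_pos: [0.6275, 0.0866, 0.1874]
ee_rot: [-164.7, 3.7, -77.1]
wrist_force: [-2.3, 4.0, 5.7]
gripper_width: 0.534
```

```bash
python3 st.py S 24 66.5
```

```text
32.475 J [ -8.4  31.6   1.1 107.4 -12.4  26.6 -74.7] W 0.534
hook mm [-1.3 -0.6 26.4] zyx [58.6 -0.1  0.1] F [2.1 4.5 5.4] Mz -0.309
go [ 0.05  0.04 -0.04] [-0.97 -0.31  1.69]
```

{"fn": "arm_command", "kwargs": {
  "targets": [0, 0, 0, -0.24, -0.08, 0.43, 1, 0, 0, 0, -0.24, -0.08, 0.43, 1, 0, 0, 0, 0, 0, 0, 1]
}}

```text
time_s: 32.85
tcp_pos: [0.6278, 0.0867, 0.1876]
ee_rot: [-164.5, 1.7, -73.7]
wrist_force: [-1.3, 5.2, 5.3]
gripper_width: 0.531
```

```bash
python3 st.py S 24 66.5
```

```text
32.85 J [ -9.4  31.5   1.5 107.6 -10.4  26.2 -73.4] W 0.531
hook mm [-1.  -0.6 26.4] zyx [62.6 -0.1  0.1] F [3.  5.3 4.3] Mz -0.344
go [ 0.04  0.03 -0.04] [-0.49 -0.14  0.84]
```

The y reaction shows the bore touching the rod at y ≈ -0.6 mm, so the rod axis is at y ≈ +1.4. Moving that way.

{"fn": "arm_command", "kwargs": {
  "targets": [-0.02, 0.06, 0, 0, 0, 0, 1, -0.01, 0.02, 0, 0, 0, 0, 1, 0, 0, 0, 0, 0, 0, 1]
}}

```text
time_s: 33.22
tcp_pos: [0.6272, 0.0871, 0.1874]
ee_rot: [-164.5, 1.5, -73.8]
wrist_force: [-0.5, -1.4, 5.1]
gripper_width: 0.532
```

```bash
python3 st.py S 24 66.5
```

```text
33.225 J [ -9.7  31.4   1.8 107.7 -10.3  26.1 -73.7] W 0.532
hook mm [-1.4 -0.1 26.5] zyx [62.5 -0.1 -0.1] F [ 1.7 -1.1  4.9] Mz 0.087
go [ 0.06  0.02 -0.04] [-0.46 -0.12  0.87]
```

{"fn": "arm_command", "kwargs": {
  "targets": [0, 0, 0, -0.24, -0.08, 0.43, 1, 0, 0, 0, -0.24, -0.08, 0.43, 1, 0, 0, 0, 0, 0, 0, 1]
}}

```text
time_s: 33.6
tcp_pos: [0.6263, 0.0884, 0.187]
ee_rot: [-164.6, -0.5, -70.3]
wrist_force: [0.4, -2.0, 5.6]
gripper_width: 0.532
```

```bash
python3 st.py S 24 66.5
```

```text
33.6 J [-10.8  31.4   2.2 107.9  -8.2  25.7 -72.3] W 0.532
hook mm [-1.9  1.4 26.3] zyx [66.6 -0.  -0. ] F [ 2.5 -2.   5. ] Mz 0.023
go [ 0.08 -0.01 -0.03] [ 0.02  0.01 -0.02]
```

I'll let go here, with the small flange resting on the rod, and look at its actual angle against the pins behind.

{"fn": "arm_command", "kwargs": {
  "targets": [-0.01, 0, 0.03, 0, 0, 0, 1, 0, 0, 0, 0, 0, 0, 0.2, 0, 0, 0, 0, 0, 0, -1, 0, 0, 0, 0, 0, 0, -1, -0.12, -0.04, 0.22, 0, 0, 0, -1, -0.24, -0.08, 0.43, 0, 0, 0, -1, -0.35, -0.1, 0.5, 0, 0, 0, -1, -0.4, -0.3, 0.4, 0, 0, 0, -1, -0.8, -1, 0.1, 0, 0, 0, -1, -0.7, -1, 0, 0, 0, 0, -1]
}}

```text
time_s: 34.85
tcp_pos: [0.5205, -0.0129, 0.2561]
ee_rot: [-164.4, -0.5, -70.2]
wrist_force: [0.8, -0.6, -0.5]
gripper_width: 0.998
```

```bash
sed -i 's/36 bogus//' look.py; python3 look.py 6
```

```text
top 510 hook z of disc px, hist: [ 5 24 15 11 14  4 13 13 43 29 12  8  8 31 45 27 21 10 22 31 58 36 17  8
  0  0  0]
side 344 hook z of disc px, hist: [ 7 15 19 13 10 11  8  8 22 15 13  6 16 16 11 26 14  8  8  9 33 27  6  0
  0  0  0]
34.95 [ 0.51803183 -0.01741294  0.25532404] [-164.65554535   -0.4964049   -70.73909948] [  2.1  17.5   0.2 119.  -10.6  29.5 -59.8]
```

View pics/g6.png

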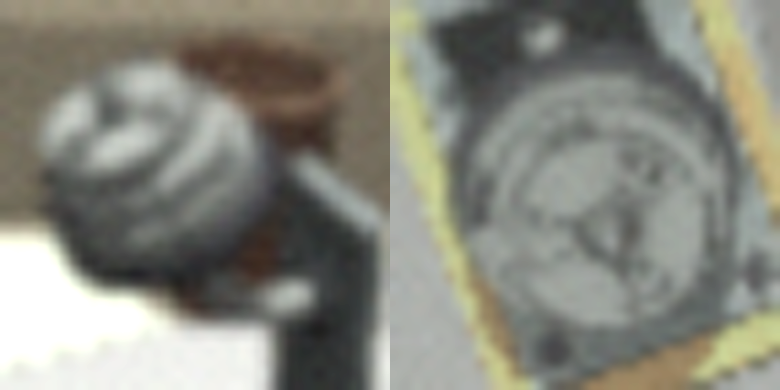

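Top tile: the small flange's face lies at hook z ≈ 35.5 mm, with the large and middle faces at about 11 and 23, so the spacing is 12 mm and it looks home. A pin shows in the slot at (650,165). Checking numerically before handing in.

```bash
python3 - <<'E'
from plan import *
for nm,bx in(("t6",(155,208,128,188)),("s6",(270,310,150,190))):
    d=load(nm+".npz");P=cloud(d,*bx);X=(P[:,:3]-O)@H*1000
    for lab,zz,rm in(("large",12,(31,33.5)),("mid",24,(26,29)),("small",36,(10,23))):
        r=np.hypot(X[:,0]+1,X[:,1]-.5);m=(r>rm[0])&(r<rm[1])&(abs(X[:,2]-zz)<4.5);q=X[m]
        A=np.c_[q[:,:2],np.ones(len(q))];s=np.linalg.lstsq(A,q[:,2],rcond=None)[0]
        print(nm,lab,m.sum(),"median z",round(np.median(q[:,2]),2),"tilt deg",np.round(np.degrees(np.arctan(s[:2])),1))
    m=abs(X[:,2]-35.5)<4;m&=np.hypot(X[:,0],X[:,1])<30
    (c,r)=cv2.minEnclosingCircle(X[m,:2].astype(np.float32));print(" small circle",np.round(c,1),round(r,1),"centroid",X[m,:2].mean(0).round(1))
a,b=load("top0.npz")["image"],load("t6.npz")["image"]
df=cv2.GaussianBlur(cv2.absdiff(a,b).max(2),(3,3),0)>30;df=df[95:300,95:512].astype(np.uint8)
_,_,st,ce=cv2.connectedComponentsWithStats(df)
print([(int(x[0]+95),int(x[1]+95),int(x[2]),int(x[3]),int(x[4])) for x in st[1:] if x[4]>12])
E
```

```text
t6 large 41 median z 11.58 tilt deg [ 0.4 -1.2]
t6 mid 40 median z 22.93 tilt deg [2.3 0.6]
t6 small 112 median z 35.2 tilt deg [-0.6 -0.4]
 small circle [-1.2  0. ] 25.3 centroid [-0.3  0.3]
s6 large 20 median z 11.8 tilt deg [-0.7  1.8]
s6 mid 20 median z 24.68 tilt deg [-0.9  1.1]
s6 small 48 median z 35.89 tilt deg [-0.6  0.5]
 small circle [-2.5  1.3] 27.3 centroid [-2.1 -1.4]
[(171, 149, 23, 23, 370), (179, 177, 10, 3, 16), (194, 187, 72, 113, 5664), (286, 228, 6, 4, 18), (446, 285, 66, 15, 629)]
```

```bash
python3 -c "
from rig import arm
print(arm.get_obs()['wrist_force'],arm.sign_off())"
```

```text
the job is handed in; nothing more can be done
[ 0.93315425 -0.67617131 -0.67197521] None
```

All three flanges hang on the hook in order (large, middle, small), fronts out. I let go of each one before fetching the next. The job was handed in at about 35 s of the 72 s allowed, and hand-in gives no verdict.

**Last checks, averaging both cameras:**

| Flange | Front face along the rod | Back, should be | Back, measured | Tilt |
|---|---|---|---|---|
| Large | 11.7 mm | 0 mm | about 0 mm | within 2° |
| Middle | 23.8 mm | 12 mm | about 12 mm | about 2° or less |
| Small | 35.5 mm | 24 mm | about 23.5 mm | under 1° |

- **Sideways:** the small flange's centre measured 1–3 mm off my estimated rod axis, inside the 4 mm limit. I measured the large and middle ones sideways only by their pins, before the small one went on. The large was 2.4 mm off. The middle was 2.5 mm off, but I trust that less because one of its pins was unclear.
- **Force:** wrist force readings while lowering or turning a flange on the hook stayed under about 8 N.
- **Other things:** the top pictures before and after show no change around the other bench items.

**What disagreed:**
- **Small flange height:** while I held it, the arm's own position put its back at about 26 mm, as if it were riding on the pins. I turned it back and forth looking for the drop; after I let go, the pictures showed it home. I can't say at which moment it dropped.
- **Large flange:** joint 6 was close to its limit at the hook. I tilted the large flange 3° on the way down and squared it up before letting go.

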